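# Stack two culture dishes on the stand's round plate and cover them

## Task

Build a centred stack on the dark round plate of the stacking stand: slide the dish on the low white slideway across onto the plate, then slide the dish on the high blue slideway across onto the first one, keeping both dishes flat and never lifting them. Then gently set the dark metal cover disc with the red knob from the top of the stirrer flat and centred on top, let go, and leave the timer, the blue-capped vial and the stoppered flask undisturbed.

Things in the scene. Friction and masses are not known exactly. Their poses are not given: they have to be found in the camera images.
- plate_top (a point): Centre of the top of the stand's round dark plate (84 mm across, thin yellow ring of 77 mm on it), 30 mm above the worktop. Axes: z up, y along the two slideways, +y to the low white one, -y to the high blue one. No guide rails beside the plate.
- stand: The stand, fixed to the worktop: grey base 104 x 336 x 8 mm, the plate in its middle, a slideway on each side. Origin at the centre of its underside, axes as the plate's. Each slideway is open at both ends, runs from 46 to 162 mm from the plate's centre and has a flat floor 76 mm wide between aluminium guide rails 6 mm wide that rise 8 mm above the floor.
- low_end (a point): Middle of the plate-side edge of the low white slideway's floor: 46 mm from the plate's centre in +y, 31 mm above the worktop, that is 1 mm above the plate.
- high_end (a point): Middle of the plate-side edge of the high blue slideway's floor: 46 mm from the plate's centre in -y, 44.5 mm above the worktop, that is 1.5 mm above the top of a dish that stands on the plate.
- dish_low_mid (a point): Centre of the closed round culture dish (clear, cream filling) that starts on the low white slideway; the point lies 6.5 mm above its underside. It looks 73 mm across and 15 mm high; the solid part is 68 mm across and 13 mm high. z is its axis. 45 g, slides freely.
- dish_high_mid (a point): The same for the like dish that starts on the high blue slideway.
- dish_high: The dish of the high slideway again, origin at the centre of its underside.
- cover: The cover: loose dark steel disc 72 mm across, 5 mm thick, on a black rubber pad 62 mm across, 2.5 mm thick, red knob in the middle; 90 g. Starts knob up on the flat top of the white magnetic stirrer (193 x 157 mm, its top 96 mm above the worktop) left of the stand. Origin at the centre of its underside.
- clock: Bystander: flat white timer, 62 x 66 x 18 mm, lying beyond the stirrer at the left. Origin at the centre of its underside.
- vial: Bystander: small vial with blue cap, 25 mm across, 60 mm high, standing beyond the stand. Origin at the centre of its underside.
- flask: Bystander: conical flask with red stopper, 75 mm across, 114 mm high, standing beyond the stand at the right. Origin at the centre of its underside.
- cover_knob (a point): Centre of the grip of the cover's round red knob (20 mm across from 16 to 34 mm above the cover's underside, 14 mm across below that). This point lies 25 mm above the underside; z is the cover's axis.
Mind the look-alikes: they are no part of the job. Leave any orange or purple look-alike of the part that bears dish_low_mid alone.

How it is judged:
By the outcome, as a careful person would: the job done as asked, in the order asked, and still so for the second after the job is handed in, with the robot touching nothing.
It also fails if it takes over 69 s, if anything falls off the work surface, if the arm or the gripper's body presses on something with over 40 N, if the wrist force passes 120 N, or if a joint passes its speed limit or range.

## Robot

A 6-joint arm with a two-finger parallel gripper is mounted at the origin on a cart in front of the work surface, level with it; the furniture and walls round the work are solid. World frame = base frame: x ahead of the robot, y to its left, z up, the work surface at z = 0. Lengths are in m, angles in rad, forces in N, time in s.
With the tool pointing down it reaches from about 0.375 to 0.975 m from the base axis. Payload 3.8 kg.
Tool frame: the origin (TCP) lies on the mounting face of the last link; the fingertips stand 173 mm ahead of it and the grasp point (between the pads) lies 155 mm ahead of it; z points along the fingers, x is the direction in which the jaws open and shut, and the axes are right-handed (so a half turn about z gives the same grasp; the last joint's range is limited). The gripper opens to 85 mm and grips with 20 to 120 N. Pads are 22 mm wide; open, the fingers measure 114 mm over their backs; the gripper's body (76 mm by 85 mm) begins 54 mm behind the grasp point. The pads swing forward as they close: fully open they stand 13 mm farther back than shut.
Start: joints at [-1.375, 0.264, 1.604, -0, 1.274, -0.037], TCP at [0.156, -0.657, 0.405] pointing down, gripper open.
Joint ranges: [-2.63, 2.63], [-0.94, 2.18], [0.31, 2.57], [-1.31, 4.45], [0, 2.66], [-2.55, 2.55]. Speed limits (rad/s): [2.57, 2.57, 3.14, 3.14, 3.14, 3.14].

## Interface

Orientations are given as a unit quaternion [w, x, y, z].
In Python, from workcell import arm gives the robot as it stands.
- The arm moves only by the tool servo_tool, never from a script. Its argument "series" is a list of rows, each a list of 5 numbers: the finger opening in mm, from 0 to 85.4, then the shift along the tool's x, y, z in mm, then the turn about the tool's z in rad. In form: [[fingers, dx, dy, dz, yaw], ...]. A call has 1 to 8 rows; each row shifts and turns the commanded pose from where the row before left it, along the tool's axes as they then stand; what a row does not reach is not made up. A row lasts 1/10 s, in which the tool goes at most 50 mm and 8.59 degrees, less where a joint would pass 70% of its speed; a pose out of reach is approached as far as the arm can. A call with a gripper value outside its range is refused whole. The fingers move at their own pace and stop on an object; "grip_force" is the grip in N (left out, the last holds). Time passes only in rows, so rows that do not move let the fingers close. It gives the time, the measured TCP pose, the force and the opening at its end, in the units of the state.
- arm.get_state(): the state, without advancing time (a new reading comes with each control period).
- arm.snapshot(name): name is "side" or "top" or "wrist"; returns the picture (420x560x3 uint8, blue, green, red); there is no depth.
- arm.camera_model(name): a dict with "fovy" (degrees; the focal length in pixels is half the picture's height over the tangent of half this angle, whatever the lens; pixels are square), "cx", "cy" (the principal point, pixels), "xyz" and "orientation" of the camera in the world; the wrist camera has in their place "hand_eye" (4x4, takes a point from camera to tool coordinates, whose origin is the TCP and whose axes are the tool frame's). Camera axes: x right, y down, z forward; pixel columns grow to the right and rows downward; lengths in m; the calibration is good to about 2 mm. A picture is of the moment at which its call begins: read the wrist's pose just before it. camera_model takes no time and is no camera call.
- arm.close_job(): hands the job in, once; it reports no verdict.
The state is a dict: "time": time; "q": joint angles; "dq": joint speeds; "effort": joint torques, N m; "ee_pos": TCP position; "tool_rot": TCP orientation; "ft_force": force on the tool from outside, world axes, zero at the start; "wrist_torque": the same for the moment, N m; "width": finger opening in m.
Only numpy, scipy, OpenCV 4.12 (cv2) and the standard library are available. Lean on these libraries where they do the work, as an engineer would, in place of code of your own. Each camera call takes 0.05 s, during which the arm holds its last target.

## Working session

There is one attempt and no reset: what is moved stays moved. The work goes in short steps, Python scripts to look and compute and a tool call to move; the robot and the scene stay as the last step left them, time stands still between calls to the robot, and variables do not carry over. Pictures are saved under pics/ and viewed, and the job is handed in when it is done.

Besides the shell and the picture viewer there is one more tool, called after "Call:" as name(argument=value, ...), one argument or row to a line, values as JSON. servo_tool: Moves the arm, as the interface text tells. Its arguments: {"type":"object","properties":{"series":{"type":"array"},"grip_force":{"type":"number"}},"required":["series"]}

```bash
ls; mkdir -p pics
python3 - <<'E'
from workcell import arm
import cv2, json
s=arm.get_state(); print(s)
for n in ["side","top","wrist"]:
    print(n, arm.camera_model(n))
    cv2.imwrite(f"pics/{n}0.png", arm.snapshot(n))
E
```

```text
pics
{'time': 0.0, 'q': array([-1.37491418e+00,  2.64763913e-01,  1.60537221e+00, -2.41829684e-05,
        1.27370570e+00, -3.69083265e-02]), 'dq': array([ 0.00038474,  0.00107017,  0.0021408 , -0.00010841,  0.00262563,
       -0.00021446]), 'effort': array([ 2.15924527e-03, -5.15109408e+01, -3.67311680e+01,  3.14276267e-04,
        1.28165595e-02, -3.93002750e-06]), 'ee_pos': array([ 0.15564027, -0.65645921,  0.40335531]), 'tool_rot': array([-7.20751944e-04,  7.84442152e-01, -6.20200971e-01, -8.63328414e-04]), 'ft_force': array([-0.5636367 ,  0.5009179 , -0.18870206]), 'wrist_torque': array([-0.02461199,  0.02751688, -0.02698464]), 'width': 0.08539622443801496}
side {'fovy': 47.30271423413661, 'cx': 272.16915604043123, 'cy': 206.2169784349977, 'xyz': array([0.20359308, 0.94157013, 0.80591555]), 'orientation': array([ 0.08356081, -0.1737948 ,  0.86111901, -0.47041154])}
top {'fovy': 51.03756754118801, 'cx': 285.11827608022253, 'cy': 206.63635047666642, 'xyz': array([ 0.39496749, -0.06067414,  1.46842183]), 'orientation': array([-0.05329414,  0.70956458, -0.70056141,  0.05377307])}
wrist {'fovy': 69.55885212391105, 'cx': 271.78103838491353, 'cy': 211.73978855534287, 'hand_eye': array([[ 9.99999834e-01,  5.33610465e-04,  2.18145981e-04,
         2.69113170e-04],
       [-5.74919857e-04,  9.50944749e-01,  3.09360233e-01,
        -7.96707883e-02],
       [-4.23669172e-05, -3.09360307e-01,  9.50944898e-01,
         3.13425615e-02],
       [ 0.00000000e+00,  0.00000000e+00,  0.00000000e+00,
         1.00000000e+00]])}
```

View pics/top0.png

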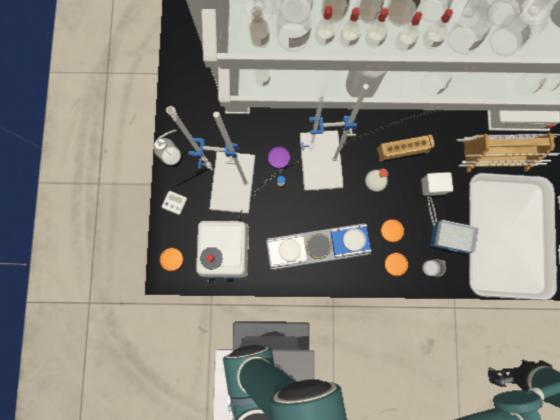

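View pics/side0.png

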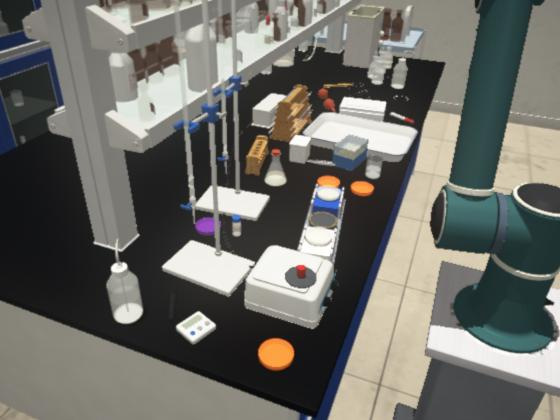

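View pics/wrist0.png

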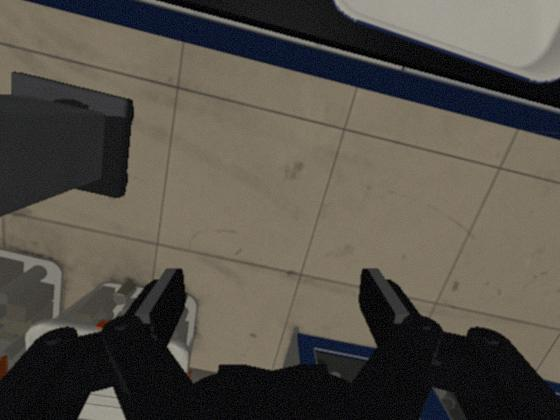

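The top view shows the stand at about (318,246). The low white slideway with its dish is on the left at (290,250), and the high blue one with its dish is on the right at (354,240). The cover is on the stirrer, red knob at (210,258). The look-alikes are orange at (171,259), (393,231) and (397,264), and purple at (279,157); none of them is on a slideway. The bystanders are the clock (174,203), vial (281,181) and flask (377,180).

```bash
cat > h.py <<'E'
import numpy as np, cv2
from scipy.spatial.transform import Rotation as R
from workcell import arm
def rot(q): return R.from_quat([q[1],q[2],q[3],q[0]]).as_matrix()
def cam(n,s=None):
    m=arm.camera_model(n); f=210/np.tan(np.radians(m['fovy']/2))
    if n=='wrist':
        s=s or arm.get_state(); T=np.eye(4); T[:3,:3]=rot(s['tool_rot']); T[:3,3]=s['ee_pos']
        T=T@m['hand_eye']; return f,m['cx'],m['cy'],T[:3,:3],T[:3,3]
    return f,m['cx'],m['cy'],rot(m['orientation']),np.array(m['xyz'])
def cast(c,uv,z):
    f,cx,cy,Rm,p=c; uv=np.atleast_2d(uv).astype(float)
    d=np.c_[(uv[:,0]-cx)/f,(uv[:,1]-cy)/f,np.ones(len(uv))]@Rm.T
    return p+d*((z-p[2])/d[:,2])[:,None]
def proj(c,P):
    f,cx,cy,Rm,p=c; q=(np.atleast_2d(P)-p)@Rm; return np.c_[f*q[:,0]/q[:,2]+cx,f*q[:,1]/q[:,2]+cy]
def snap(n,name=None):
    s=arm.get_state(); im=arm.snapshot(n); 
    if name: cv2.imwrite(f"pics/{name}.png",im)
    return im,cam(n,s),s
def st():
    s=arm.get_state(); r=rot(s['tool_rot']); print('t %.2f'%s['time'],'p',s['ee_pos'].round(4),'x',r[:,0].round(3),'z',r[:,2].round(3),'F',s['ft_force'].round(1),'w %.4f'%s['width']); return s
E
python3 - <<'E'
from h import *
c=cam('top'); im=cv2.imread('pics/top0.png')
for n,uv,z in [('low',(290,250),.04),('plate',(319,245.5),.03),('high',(354,240),.055),('knob',(210,258),.125),('clock',(174,203),.018),('vial',(281,181),.06),('flask',(377,180),.11),('or',(393,231),.01),('or2',(397,264),.01),('standL',(269,254),.035),('standR',(369,238),.05)]:
    print(n,cast(c,uv,z)[0].round(3))
cv2.imwrite('pics/c0.png',cv2.resize(im[150:310,140:440],None,fx=2.6,fy=2.6,interpolation=cv2.INTER_CUBIC))
E
```

```text
low [ 0.471 -0.078  0.04 ]
plate [ 0.488 -0.172  0.03 ]
high [ 0.505 -0.283  0.055]
knob [0.44  0.166 0.125]
clock [0.624 0.311 0.018]
vial [ 0.695 -0.046  0.06 ]
flask [ 0.691 -0.349  0.11 ]
or [ 0.54 -0.42  0.01]
or2 [ 0.432 -0.431  0.01 ]
standL [ 0.458 -0.01   0.035]
standR [ 0.513 -0.332  0.05 ]
```

View pics/c0.png

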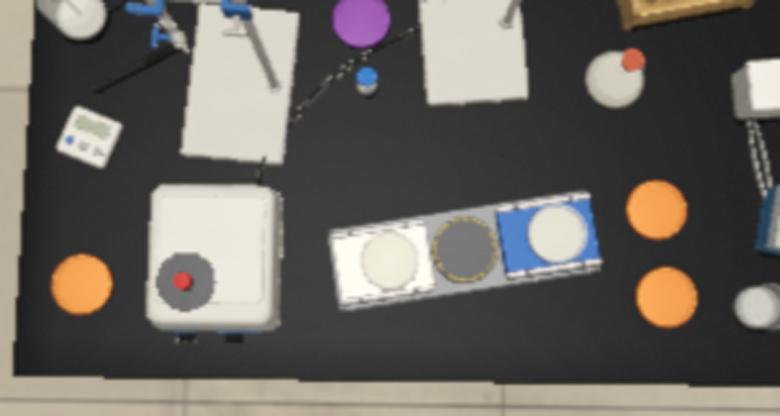

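Call:
servo_tool(
  series=[
    [85, -25, -36, 0, 0],
    [85, -25, -36, 0, 0],
    [85, -25, -36, 0, 0],
    [85, -25, -36, 0, 0],
    [85, -25, -36, 0, 0],
    [85, -25, -36, 0, 0],
  ],
)

```text
time: 0.75
ee_pos: [0.3321, -0.4594, 0.4044]
tool_rot: [-0.0, 0.784, -0.62, -0.0]
ft_force: [0.5, 0.1, -0.4]
width: 0.0848
```

Call:
servo_tool(
  series=[
    [85, -25, -36, 0, 0],
    [85, -25, -36, 0, 0],
    [85, -25, -36, 0, 0],
    [85, -25, -36, 0, 0],
    [85, -25, -36, 0, 0],
    [85, -25, -36, 0, 0],
  ],
)

```text
time: 1.35
ee_pos: [0.5076, -0.2636, 0.4045]
tool_rot: [0.0, 0.784, -0.62, -0.0]
ft_force: [0.3, -1.0, 0.5]
width: 0.085
```

Call:
servo_tool(
  series=[
    [85, 0, 0, 0, -0.14],
    [85, 0, 0, 0, -0.14],
    [85, 0, 0, 0, -0.14],
    [85, 0, 0, 0, -0.14],
    [85, 0, 0, 0, -0.14],
    [85, 0, 0, 0, -0.14],
    [85, 0, 0, 0, -0.14],
    [85, 0, 0, 0, -0.14],
  ],
)

```text
time: 2.15
ee_pos: [0.5067, -0.2651, 0.4043]
tool_rot: [-0.0, 0.994, -0.106, -0.0]
ft_force: [-0.3, -0.4, -0.8]
width: 0.0848
```

Call:
servo_tool(
  series=[
    [85, 0, 0, 0, -0.14],
    [85, 0, 0, 0, -0.14],
    [85, 0, 0, 0, -0.1],
    [85, 0, 0, 0, 0],
    [85, 0, 0, 0, 0],
  ],
)

```text
time: 2.65
ee_pos: [0.5068, -0.2652, 0.4044]
tool_rot: [-0.0, 0.997, 0.08, -0.0]
ft_force: [-1.0, 0.8, -0.5]
width: 0.0851
```

Run:
```python
from h import *
st(); im,c,s=snap('wrist','w1')
```

```text
t 2.65 p [ 0.5068 -0.2652  0.4044] x [ 0.987  0.159 -0.   ] z [-0.  0. -1.] F [-1.   0.8 -0.5] w 0.0851
```

View pics/w1.png

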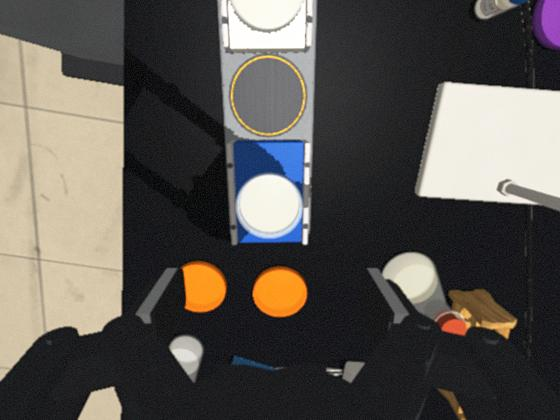

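The wrist view shows the plate ring centred near (268,95), the blue slideway with the high dish at (269,205), and the low dish cut off at the top. Two orange look-alikes sit off the stand at (203,287) and (280,292).

```bash
cat > m.py <<'E'
from h import *
def big(m,box=None):
    cs,_=cv2.findContours(m.astype(np.uint8),cv2.RETR_EXTERNAL,cv2.CHAIN_APPROX_NONE); return sorted(cs,key=cv2.contourArea,reverse=True)
def ring(im,c,z=.030):
    h=cv2.cvtColor(im,cv2.COLOR_BGR2HSV)
    m=cv2.inRange(h,(15,90,80),(35,255,255))
    n,l,s,ce=cv2.connectedComponentsWithStats(cv2.dilate(m,np.ones((5,5))))
    ys,xs=np.nonzero(m)
    return m
def fitc(P):
    A=np.c_[2*P[:,:2],np.ones(len(P))]; b=(P[:,:2]**2).sum(1); s=np.linalg.lstsq(A,b,rcond=None)[0]
    r=np.sqrt(s[2]+s[0]**2+s[1]**2); return s[:2],r,np.abs(np.linalg.norm(P[:,:2]-s[:2],axis=1)-r)
def rfit(P):
    for _ in range(6):
        ce,r,e=fitc(P); P=P[e<max(2.0*np.median(e),.0008)]
    return ce,r,len(P)
E
python3 - <<'E'
from m import *
s=arm.get_state(); c=cam('wrist',s); im=cv2.imread('pics/w1.png')
h=cv2.cvtColor(im,cv2.COLOR_BGR2HSV)
m=cv2.inRange(h,(15,90,80),(35,255,255)); roi=np.zeros_like(m); roi[40:145,220:320]=255; m&=roi
ys,xs=np.nonzero(m); P=cast(c,np.c_[xs,ys],.0301); print('ring',rfit(P))
b=cv2.inRange(h,(100,120,60),(125,255,255)); cs=big(b); 
for k in cs[:2]:
    print(cv2.contourArea(k), cv2.boundingRect(k)); 
k=cs[0]; (ce,sz,a)=cv2.minAreaRect(cast(c,k[:,0,:],.0445)[:,:2].astype(np.float32)*1000); print('blue',ce,sz,a)
roi=np.zeros_like(m); roi[150:245,236:304]=255
w=(cv2.inRange(h,(0,0,150),(180,70,255))&roi)
k=big(w)[0]; print(cv2.boundingRect(k)); 
for z in (.0445,.0575,.0595): print('dish',z,rfit(cast(c,k[:,0,:],z)))
cv2.imwrite('pics/c1.png',cv2.resize(im[0:260,200:340],None,fx=2.3,fy=2.3,interpolation=cv2.INTER_CUBIC))
E
```

```text
ring (array([ 0.48728846, -0.17087673]), np.float64(0.03860488073855283), 607)
2531.0 (234, 140, 70, 56)
569.0 (237, 216, 65, 28)
blue (500.11627197265625, -243.44473266601562) (74.79857635498047, 60.238033294677734) 9.722017288208008
(236, 174, 68, 64)
dish 0.0445 (array([ 0.50719008, -0.28690209]), np.float64(0.03755406577108289), 152)
dish 0.0575 (array([ 0.5066833 , -0.28295726]), np.float64(0.03607350942527441), 153)
dish 0.0595 (array([ 0.50660627, -0.2823492 ]), np.float64(0.035844945673203114), 153)
```

View pics/c1.png

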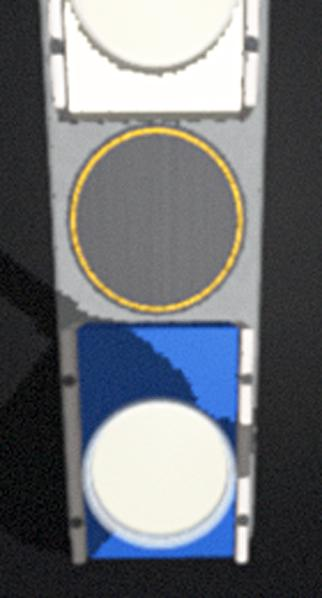

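Call:
servo_tool(
  series=[
    [85, 0, -45, 0, 0],
    [85, 0, -45, 0, 0],
    [85, 0, -30, 0, 0],
    [85, 0, 0, 0, 0],
  ],
)

```text
time: 3.1
ee_pos: [0.4867, -0.144, 0.4045]
tool_rot: [-0.001, 0.997, 0.082, -0.0]
ft_force: [-1.0, -2.0, -0.7]
width: 0.0848
```

Run:
```python
from m import *
st(); im,c,s=snap('wrist','w2')
h=cv2.cvtColor(im,cv2.COLOR_BGR2HSV)
p=proj(c,[[.4873,-.1709,.03]])[0]; print(p)
m=cv2.inRange(h,(15,90,80),(35,255,255)); roi=np.zeros_like(m); roi[int(p[1])-60:int(p[1])+60,220:320]=255; m&=roi
ys,xs=np.nonzero(m); print('ring',rfit(cast(c,np.c_[xs,ys],.0301)))
```

```text
t 3.10 p [ 0.4867 -0.144   0.4045] x [ 0.987  0.163 -0.   ] z [-0.001  0.001 -1.   ] F [-1.  -2.  -0.7] w 0.0848
[268.31182743 207.47411004]
ring (array([ 0.48731983, -0.17077473]), np.float64(0.0385383185172013), 364)
```

View pics/w2.png

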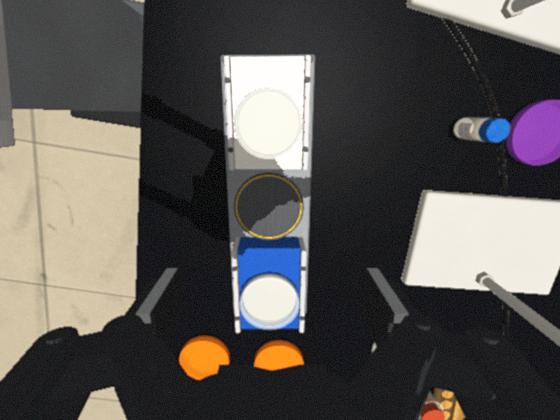

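The ring fit agrees between the two views, with the plate centre at (0.4873,-0.1708). The low dish is at about (268,122).

Run:
```python
from m import *
s=arm.get_state(); c=cam('wrist',s); im=cv2.imread('pics/w2.png')
h=cv2.cvtColor(im,cv2.COLOR_BGR2HSV).astype(int)
for v in (75,90,100,122,150,160): print(v,[tuple(h[v,u]) for u in (230,233,237,240,268,296,300,304)])
print([tuple(h[v,268]) for v in range(80,170,6)])
cv2.imwrite('pics/c2.png',cv2.resize(im[45:345,210:330],None,fx=2,fy=2,interpolation=cv2.INTER_CUBIC))
k=np.zeros(im.shape[:2],np.uint8); hh=h
m=((h[...,1]>=14)&(h[...,2]>120)).astype(np.uint8); roi=np.zeros_like(m); roi[80:172,230:306]=1; m=cv2.morphologyEx(m*roi,cv2.MORPH_OPEN,np.ones((5,5)))
b=big(m)[0]; print(cv2.boundingRect(b),cv2.contourArea(b))
for z in (.044,.046): print(z,rfit(cast(c,cv2.convexHull(b)[:,0,:],z)))
```

```text
75 [(np.int64(18), np.int64(17), np.int64(183)), (np.int64(30), np.int64(1), np.int64(255)), (np.int64(15), np.int64(2), np.int64(255)), (np.int64(15), np.int64(2), np.int64(255)), (np.int64(15), np.int64(2), np.int64(255)), (np.int64(15), np.int64(2), np.int64(255)), (np.int64(15), np.int64(2), np.int64(255)), (np.int64(13), np.int64(21), np.int64(192))]
90 [(np.int64(8), np.int64(15), np.int64(191)), (np.int64(0), np.int64(0), np.int64(255)), (np.int64(15), np.int64(2), np.int64(255)), (np.int64(30), np.int64(2), np.int64(254)), (np.int64(24), np.int64(10), np.int64(243)), (np.int64(15), np.int64(2), np.int64(255)), (np.int64(30), np.int64(1), np.int64(255)), (np.int64(16), np.int64(21), np.int64(183))]
100 [(np.int64(8), np.int64(9), np.int64(233)), (np.int64(30), np.int64(2), np.int64(255)), (np.int64(15), np.int64(2), np.int64(255)), (np.int64(23), np.int64(4), np.int64(253)), (np.int64(27), np.int64(11), np.int64(253)), (np.int64(30), np.int64(2), np.int64(254)), (np.int64(30), np.int64(1), np.int64(255)), (np.int64(16), np.int64(19), np.int64(198))]
122 [(np.int64(8), np.int64
[... 1211 characters left out ...]
4(12), np.int64(253)), (np.int64(25), np.int64(12), np.int64(253)), (np.int64(28), np.int64(12), np.int64(253)), (np.int64(25), np.int64(11), np.int64(254)), (np.int64(27), np.int64(11), np.int64(253)), (np.int64(27), np.int64(10), np.int64(253)), (np.int64(27), np.int64(11), np.int64(253)), (np.int64(28), np.int64(12), np.int64(253)), (np.int64(28), np.int64(14), np.int64(252)), (np.int64(26), np.int64(16), np.int64(253)), (np.int64(22), np.int64(12), np.int64(229)), (np.int64(21), np.int64(26), np.int64(156))]
(235, 142, 44, 27) 594.5
0.044 (array([ 0.46543702, -0.11435216]), np.float64(0.025660316610330882), 6)
0.046 (array([ 0.4654931 , -0.11406647]), np.float64(0.025504534730349707), 6)
```

View pics/c2.png

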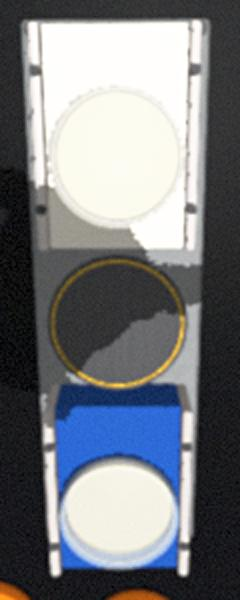

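Run:
```python
from m import *
s=arm.get_state(); c=cam('wrist',s); im=cv2.imread('pics/w2.png')
h=cv2.cvtColor(im,cv2.COLOR_BGR2HSV).astype(int)
m=((h[...,1]>=7)&(h[...,2]>225)).astype(np.uint8); roi=np.zeros_like(m); roi[80:166,234:302]=1; m=cv2.morphologyEx(m*roi,cv2.MORPH_OPEN,np.ones((3,3)))
b=big(m)[0]; print(cv2.boundingRect(b),cv2.contourArea(b))
P=np.array([.4873,-.1708]); a=np.radians(9.7); ey=np.array([-np.sin(a),np.cos(a)]); ex=np.array([np.cos(a),np.sin(a)])
for z in (.044,.046):
    ce,r,n=rfit(cast(c,cv2.convexHull(b)[:,0,:],z)); print(z,ce,r,n,'stand',ex@(ce-P),ey@(ce-P))
# slideway edge lines: white floor rails sides: stand outline yaw
bl=cv2.inRange(h.astype(np.uint8),(100,120,60),(125,255,255))
g=np.abs(h[...,2])
L=[];Rr=[]
for v in range(60,165,2):
    row=h[v,:,2]; 
    l=next(u for u in range(205,260) if row[u]>60); r=next(u for u in range(330,280,-1) if row[u]>60); L.append((l,v));Rr.append((r,v))
for q in (L,Rr):
    w=cast(c,np.array(q),.039)[:,:2]; vx,vy,_,_=cv2.fitLine(w.astype(np.float32),cv2.DIST_HUBER,0,.001,.001).ravel(); print('yaw',np.degrees(np.arctan2(-vx*np.sign(vy),abs(vy))))
```

```text
(234, 88, 68, 71) 3412.5
0.044 [ 0.47143947 -0.07824226] 0.03521196838361654 27 stand -3.8779470976708225e-05 0.0939068193443331
0.046 [ 0.47145911 -0.07817579] 0.0349981991337585 27 stand -8.222990245883993e-06 0.09396902706637225
yaw 10.387799
yaw 9.103021
```

```bash
cat >> m.py <<'E'
P0=np.array([.4873,-.1708]); A0=np.radians(9.72); EY=np.array([-np.sin(A0),np.cos(A0)]); EX=np.array([np.cos(A0),np.sin(A0)])
def stand(p): d=np.asarray(p)[:2]-P0; return np.array([EX@d,EY@d])
def goto(xy=None,z=None,yaw=A0):
    "deltas in tool axes (mm) from measured pose to stand-frame xy, world z"
    s=st(); r=rot(s['tool_rot']); p=s['ee_pos']
    print('stand now (mm)',(stand(p)*1000).round(1))
    t=np.r_[P0+EX*xy[0]+EY*xy[1], p[2] if z is None else z]
    print('tool delta mm',(r.T@(t-p)*1000).round(1),'yaw turn (tool)',round(-(yaw-np.arctan2(r[1,0],r[0,0])),4))
E
python3 - <<'E'
from m import *
goto((0,.157),.24)
E
```

```text
t 3.15 p [ 0.4872 -0.1454  0.4048] x [0.987 0.163 0.   ] z [ 0. -0. -1.] F [0.2 0.1 0.4] w 0.0848
stand now (mm) [ 4.2 25.1]
tool delta mm [  -5.  -132.   164.8] yaw turn (tool) -0.0061
```

Call:
servo_tool(
  series=[
    [34, -2, -44, 0, -0.003],
    [34, -2, -44, 0, -0.003],
    [34, -1, -44, 0, 0],
    [34, 0, 0, 40, 0],
    [34, 0, 0, 40, 0],
    [34, 0, 0, 40, 0],
    [34, 0, 0, 40, 0],
    [34, 0, 0, 0, 0],
  ],
)

```text
time: 3.95
ee_pos: [0.4579, -0.0179, 0.2393]
tool_rot: [-0.001, 0.997, 0.083, -0.006]
ft_force: [-0.6, -0.7, -0.6]
width: 0.0338
```

Run:
```python
from m import *
goto((0,.157),.206)
snap('wrist','w3');snap('side','s3')
```

```text
t 3.95 p [ 0.4579 -0.0179  0.2393] x [ 0.986  0.166 -0.011] z [-0.012  0.001 -1.   ] F [-0.6 -0.7 -0.6] w 0.0338
stand now (mm) [ -3.2 155.7]
tool delta mm [ 3.6 -1.2 33.3] yaw turn (tool) -0.0031
```

View pics/w3.png

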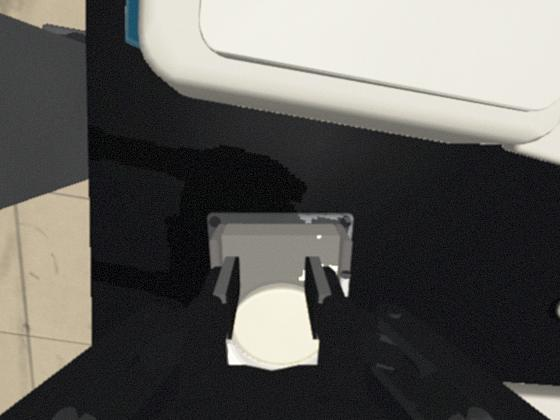

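View pics/s3.png

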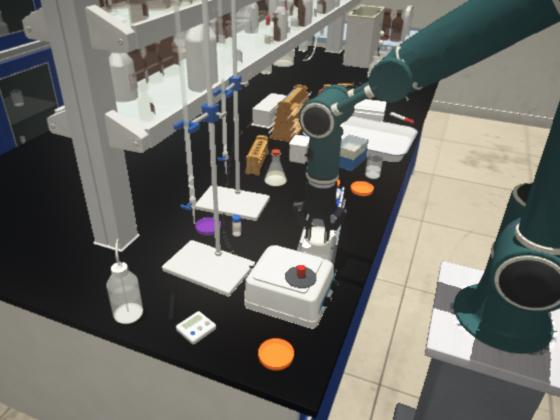

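Call:
servo_tool(
  series=[
    [34, 1, 0, 0, -0.002],
    [34, 0, -1, 10, 0],
    [34, 0, 0, 10, 0],
    [34, 0, 0, 0, 0],
  ],
)

```text
time: 4.45
ee_pos: [0.4611, -0.0162, 0.2238]
tool_rot: [-0.0, 0.996, 0.085, -0.001]
ft_force: [-0.8, 0.0, 0.0]
width: 0.0339
```

Run:
```python
from m import *
goto((0,.157),.206)
im,c,s=snap('wrist','w4')
r=rot(s['tool_rot'])
for q in [(.017,.011,.17),(-.017,.011,.17),(.017,-.011,.17)]: print(q,proj(c,[s['ee_pos']+r@np.array(q)])[0].round(0))
```

```text
t 4.45 p [ 0.4611 -0.0162  0.2238] x [ 0.986  0.169 -0.002] z [-0.002  0.    -1.   ] F [-0.8  0.   0. ] w 0.0339
stand now (mm) [  0.2 156.8]
tool delta mm [-0.2 -0.2 17.8] yaw turn (tool) 0.0004
(0.017, 0.011, 0.17) [303. 293.]
(-0.017, 0.011, 0.17) [239. 293.]
(0.017, -0.011, 0.17) [305. 255.]
```

View pics/w4.png

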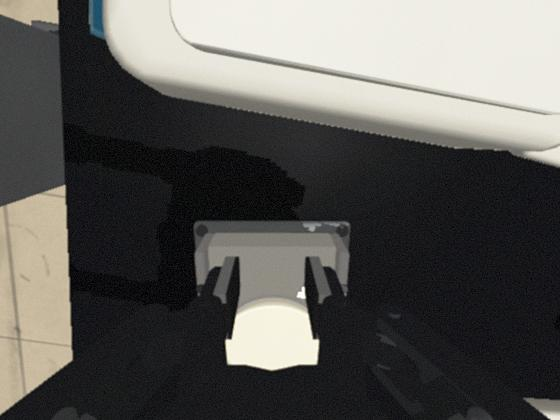

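Call:
servo_tool(
  series=[
    [34, 0, 0, 7, 0],
    [34, 0, 0, 6, 0],
    [34, 0, 0, 0, 0],
    [34, 0, 0, 0, 0],
  ],
)

```text
time: 4.9
ee_pos: [0.4615, -0.0162, 0.2113]
tool_rot: [-0.0, 0.996, 0.085, -0.0]
ft_force: [0.6, 1.1, -0.2]
width: 0.0342
```

Run:
```python
from m import *
goto((0,.157),.206)
```

```text
t 4.90 p [ 0.4615 -0.0162  0.2113] x [ 0.986  0.169 -0.001] z [-0.001  0.    -1.   ] F [ 0.6  1.1 -0.2] w 0.0342
stand now (mm) [  0.7 156.7]
tool delta mm [-0.7 -0.3  5.3] yaw turn (tool) 0.0003
```

Call:
servo_tool(
  series=[
    [34, -0.5, 0, 5, 0],
    [34, 0, 0, 0, 0],
    [34, 0, 8, 0, 0],
    [34, 0, 8, 0, 0],
    [34, 0, 5, 0, 0],
    [34, 0, 5, 0, 0],
    [34, 0, 5, 0, 0],
    [34, 0, 0, 0, 0],
  ],
)

```text
time: 5.7
ee_pos: [0.4667, -0.0476, 0.2068]
tool_rot: [0.0, 0.996, 0.085, 0.0]
ft_force: [-0.3, -0.0, 0.8]
width: 0.0338
```

Run:
```python
from m import *
goto((0,.0404),.206)
snap('wrist','w5')
```

```text
t 5.70 p [ 0.4667 -0.0476  0.2068] x [0.986 0.168 0.   ] z [ 0. -0. -1.] F [-0.3 -0.   0.8] w 0.0338
stand now (mm) [  0.5 124.9]
tool delta mm [-0.4 84.5  0.8] yaw turn (tool) -0.0004
```

View pics/w5.png

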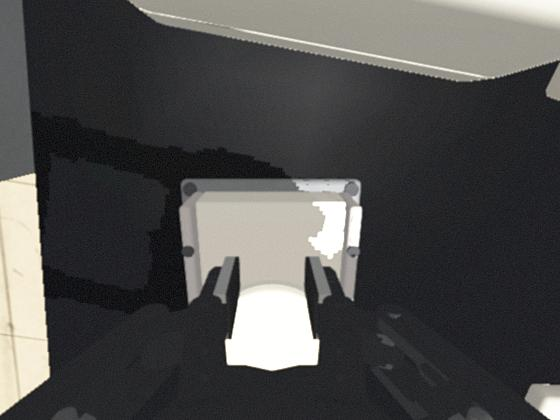

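Run:
```python
from m import *
s=arm.get_state();c=cam('wrist',s)
for z in (.031,.044,.046): print(z,stand(cast(c,[(270,286)],z)[0])*1000)
```

```text
0.031 [ -0.19532961 114.72299725]
0.044 [-1.09964013e-01  1.22791129e+02]
0.046 [-9.68308443e-02  1.24032380e+02]
```

Call:
servo_tool(
  series=[
    [34, 0, 6, 0, 0],
    [34, 0, 6, 0, 0],
    [34, 0, 6, 0, 0],
    [34, 0, 6, 0, 0],
    [34, 0, 6, 0, 0],
    [34, 0, 6, 0, 0],
    [34, 0, 6, 0, 0],
    [34, 0, 6, 0, 0],
  ],
)

```text
time: 6.55
ee_pos: [0.4747, -0.0947, 0.2067]
tool_rot: [-0.0, 0.996, 0.085, 0.0]
ft_force: [0.5, -0.1, 0.1]
width: 0.0338
```

Call:
servo_tool(
  series=[
    [34, 0, 5, 0, 0],
    [34, 0, 4, 0, 0],
    [34, 0, 4, 0, 0],
    [34, 0, 4, 0, 0],
    [34, 0, 3, 0, 0],
    [34, 0, 3, 0, 0],
    [34, 0, 2, 0, 0],
    [34, 0, 0, 0, 0],
  ],
)

```text
time: 7.35
ee_pos: [0.4789, -0.119, 0.2067]
tool_rot: [0.0, 0.996, 0.085, 0.0]
ft_force: [0.1, -1.3, -0.2]
width: 0.0341
```

Run:
```python
from m import *
goto((0,.0404),.206)
snap('wrist','w6');im,c,s=snap('top','t6');snap('side','s6')
cv2.imwrite('pics/t6c.png',cv2.resize(im[200:290,240:400],None,fx=4,fy=4,interpolation=cv2.INTER_CUBIC))
```

```text
t 7.35 p [ 0.4789 -0.119   0.2067] x [0.986 0.169 0.   ] z [ 0. -0. -1.] F [ 0.1 -1.3 -0.2] w 0.0341
stand now (mm) [ 0.5 52.4]
tool delta mm [-0.5 12.   0.7] yaw turn (tool) 0.0002
```

View pics/w6.png

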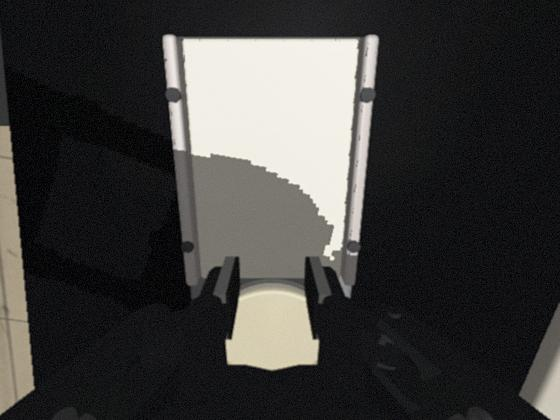

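View pics/t6c.png

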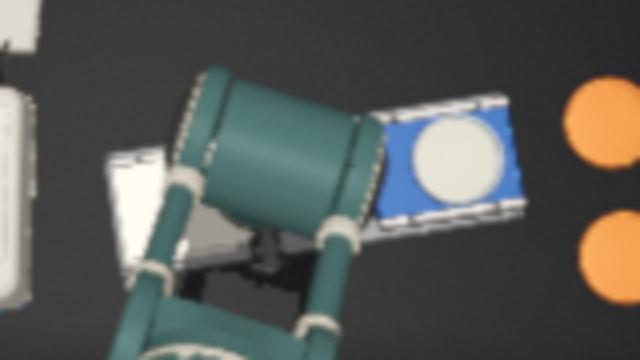

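Call:
servo_tool(
  series=[
    [34, -0.5, 3, 0, 0],
    [34, 0, 3, 0, 0],
    [34, 0, 2, 0, 0],
    [34, 0, 0, 0, 0],
    [34, 0, 0, 0, 0],
  ],
)

```text
time: 8.0
ee_pos: [0.4797, -0.1269, 0.2067]
tool_rot: [0.0, 0.996, 0.085, 0.0]
ft_force: [-1.5, -0.2, 0.7]
width: 0.0339
```

Run:
```python
from m import *
goto((0,.0404),.206)
```

```text
t 8.00 p [ 0.4797 -0.1269  0.2067] x [0.986 0.169 0.   ] z [ 0. -0. -1.] F [-1.5 -0.2  0.7] w 0.0339
stand now (mm) [-0.1 44.5]
tool delta mm [0.1 4.1 0.7] yaw turn (tool) 0.0002
```

Call:
servo_tool(
  series=[
    [34, 0, -10, 0, 0],
    [34, 0, -15, 0, 0],
    [34, 0, 0, -40, 0],
    [34, 0, 0, -45, 0],
    [34, 0, 0, -45, 0],
    [34, 0, 20, -40, 0],
    [34, 0, 0, 0, 0],
    [34, 0, 0, 0, 0],
  ],
)

```text
time: 8.8
ee_pos: [0.479, -0.1212, 0.378]
tool_rot: [0.0, 0.996, 0.085, 0.001]
ft_force: [-0.5, 0.0, -0.2]
width: 0.0341
```

```bash
cat >> m.py <<'E'
def dish(im,c,xy,z,rpx=None,lo=(15,5,120),hi=(40,90,255)):
    "fit cream dish near stand xy at rim height z: radial edge search"
    ctr=np.r_[P0+EX*xy[0]+EY*xy[1],z]
    g=cv2.GaussianBlur(im,(3,3),0).astype(float)
    return ctr,g
E
python3 - <<'E'
from m import *
goto((0,.0404),.206)
im,c,s=snap('wrist','w7')
p=proj(c,[[*P0,.044]])[0].round().astype(int); print(p)
cv2.imwrite('pics/w7c.png',cv2.resize(im[max(p[1]-75,0):p[1]+75,p[0]-90:p[0]+90],None,fx=4,fy=4,interpolation=cv2.INTER_CUBIC))
E
```

```text
t 8.80 p [ 0.479  -0.1212  0.378 ] x [0.986 0.169 0.003] z [ 0.003 -0.001 -1.   ] F [-0.5  0.  -0.2] w 0.0341
stand now (mm) [ 0.2 50.3]
tool delta mm [ -0.6   9.7 172. ] yaw turn (tool) 0.0005
[270 239]
```

View pics/w7c.png

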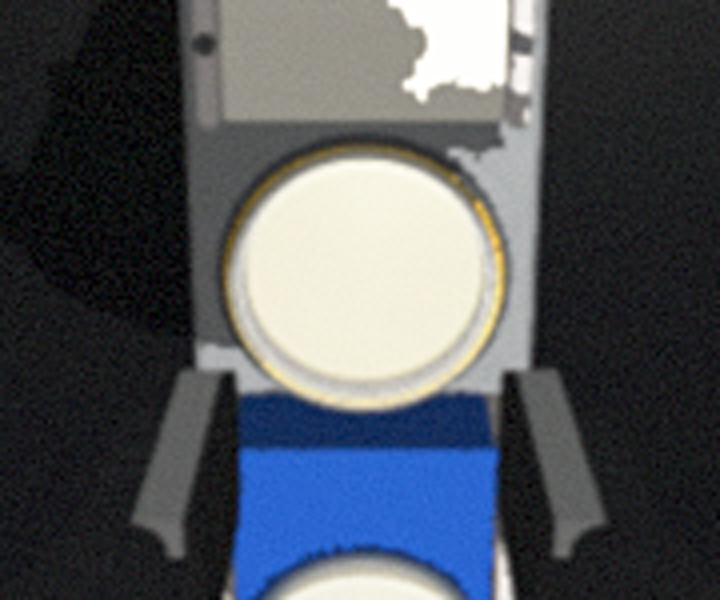

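Call:
servo_tool(
  series=[
    [34, 0, 40, 0, 0],
    [34, 0, 45, 0, 0],
    [34, 0, 45, 0, 0],
    [34, 0, 0, 20, 0],
    [34, 0, 0, 20, 0],
    [34, 0, 0, 0, 0],
    [34, 0, 0, 0, 0],
  ],
)

```text
time: 9.55
ee_pos: [0.5001, -0.249, 0.3345]
tool_rot: [-0.001, 0.996, 0.085, -0.002]
ft_force: [-0.5, -0.4, 0.6]
width: 0.0341
```

Run:
```python
from m import *
goto((0,.0),.206)
im,c,s=snap('wrist','w8'); print('cam',stand(c[4])*1000,c[4][2])
p=proj(c,[[*P0,.044]])[0].round().astype(int); print(p)
cv2.imwrite('pics/w8c.png',cv2.resize(im[max(p[1]-75,0):p[1]+75,p[0]-90:p[0]+90],None,fx=4,fy=4,interpolation=cv2.INTER_CUBIC))
h=cv2.cvtColor(im,cv2.COLOR_BGR2HSV)
roi=np.zeros(im.shape[:2],np.uint8); cv2.circle(roi,tuple(map(int,p)),62,255,-1)
m=cv2.inRange(h,(15,90,70),(35,255,255))&roi; ys,xs=np.nonzero(m); ce,r,n=rfit(cast(c,np.c_[xs,ys],.0301)); print('ring',ce,stand(ce)*1000,r,n)
print([tuple(map(int,h[p[1],p[0]+d])) for d in range(0,60,4)])
for th in (140,170,200):
    m=cv2.inRange(h,(0,0,th),(180,80,255))&roi; m=cv2.morphologyEx(m,cv2.MORPH_OPEN,np.ones((9,9))); k=cv2.convexHull(big(m)[0])[:,0,:]
    for z in (.040,.045):
        ce,r,n=rfit(cast(c,k,z)); print(th,z,stand(ce)*1000,r,n,len(k))
```

```text
t 9.55 p [ 0.5001 -0.249   0.3345] x [ 0.985  0.17  -0.004] z [-0.004  0.002 -1.   ] F [-0.5 -0.4  0.6] w 0.0341
stand now (mm) [ -0.6 -79.2]
tool delta mm [  1.1 -78.8 128.7] yaw turn (tool) 0.0009
cam [-0.45080444 -0.02023137] 0.3034080070976738
[273 114]
ring [ 0.48727034 -0.17071138] [-0.01427502  0.0923533 ] 0.03879822798735006 340
[(26, 21, 246), (27, 20, 246), (26, 22, 246), (26, 22, 245), (25, 23, 246), (25, 23, 244), (24, 22, 245), (26, 24, 245), (25, 25, 243), (24, 25, 243), (30, 13, 192), (21, 61, 220), (113, 9, 108), (105, 6, 168), (113, 11, 91)]
140 0.04 [0.88137072 7.89411889] 0.04096066284525219 17 33
140 0.045 [0.85608342 7.74388902] 0.04018314922110863 17 33
170 0.04 [0.48098604 3.91645197] 0.03682377321734933 36 38
170 0.045 [0.46329883 3.84172601] 0.036124785862651096 36 38
200 0.04 [0.18479192 3.27767458] 0.03219037668955436 38 38
200 0.045 [0.17272706 3.21507387] 0.03157934027793614 38 38
```

View pics/w8c.png

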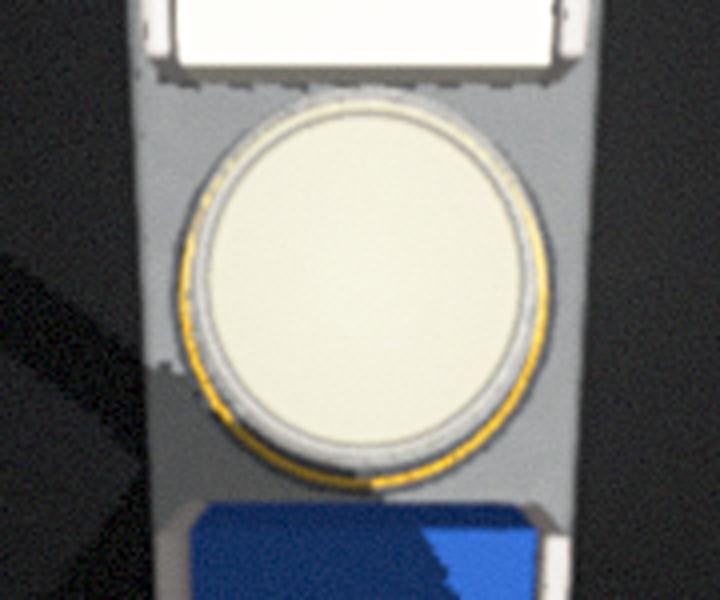

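The dish is flat on the plate, cream disc at (0.2, 3.2) mm from the centre, so it needs 3.2 mm more push. The finger-to-dish offset is therefore 41.2 mm.

Call:
servo_tool(
  series=[
    [34, 0.5, -45, 0, 0],
    [34, 0.5, -48, 0, 0],
    [34, 0, -48, 0, 0],
    [34, 0, 0, 40, 0],
    [34, 0, 0, 40, 0],
    [34, 0, 0, 20, 0],
    [34, 0, 0, 10, 0],
    [34, 0, 0, 0, 0],
  ],
)

```text
time: 10.4
ee_pos: [0.4777, -0.1104, 0.2262]
tool_rot: [-0.0, 0.996, 0.085, -0.001]
ft_force: [0.3, -0.0, 1.2]
width: 0.0341
```

Run:
```python
from m import *
goto((0,.0412),.2065)
```

```text
t 10.40 p [ 0.4777 -0.1104  0.2262] x [ 0.985  0.17  -0.001] z [-0.001  0.    -1.   ] F [ 0.3 -0.   1.2] w 0.0341
stand now (mm) [ 0.8 61.1]
tool delta mm [-0.8 19.9 19.7] yaw turn (tool) 0.0009
```

Call:
servo_tool(
  series=[
    [34, -0.7, 0, 10, 0],
    [34, 0, 0, 7, 0],
    [34, 0, 0, 0, 0],
    [34, 0, 6, 0, 0],
    [34, 0, 5, 0, 0],
    [34, 0, 3, 0, 0],
    [34, 0, 0, 0, 0],
    [34, 0, 0, 0, 0],
  ],
)

```text
time: 11.2
ee_pos: [0.4797, -0.125, 0.2098]
tool_rot: [-0.0, 0.996, 0.085, 0.0]
ft_force: [0.0, 0.8, -0.6]
width: 0.0339
```

Run:
```python
from m import *
goto((0,.0412),.2065)
```

```text
t 11.20 p [ 0.4797 -0.125   0.2098] x [0.986 0.169 0.   ] z [ 0.  0. -1.] F [ 0.   0.8 -0.6] w 0.0339
stand now (mm) [ 0.2 46.4]
tool delta mm [-0.2  5.2  3.3] yaw turn (tool) -0.0002
```

Call:
servo_tool(
  series=[
    [34, -0.2, 0, 3, 0],
    [34, 0, 0, 0, 0],
    [34, 0, 2, 0, 0],
    [34, 0, 2, 0, 0],
    [34, 0, 1.2, 0, 0],
    [34, 0, 0, 0, 0],
    [34, 0, 0, 0, 0],
  ],
)

```text
time: 11.9
ee_pos: [0.4804, -0.13, 0.2067]
tool_rot: [0.0, 0.996, 0.085, 0.0]
ft_force: [-0.4, -0.9, -0.2]
width: 0.0343
```

Run:
```python
from m import *
goto((0,.0412),.2065)
```

```text
t 11.90 p [ 0.4804 -0.13    0.2067] x [0.986 0.169 0.   ] z [ 0. -0. -1.] F [-0.4 -0.9 -0.2] w 0.0343
stand now (mm) [ 0.  41.4]
tool delta mm [-0.   0.2  0.2] yaw turn (tool) 0.0002
```

Call:
servo_tool(
  series=[
    [34, 0, -10, 0, 0],
    [34, 0, -10, 0, 0],
    [34, 0, 0, -40, 0],
    [34, 0, 0, -45, 0],
    [34, 0, 48, -20, 0],
    [34, 0, 48, 0, 0],
    [34, 0, 44, 0, 0],
    [34, 0, 0, 0, 0],
  ],
)

```text
time: 12.7
ee_pos: [0.5012, -0.2497, 0.3119]
tool_rot: [0.002, 0.997, 0.083, 0.001]
ft_force: [0.2, 0.9, -0.3]
width: 0.034
```

Call:
servo_tool(
  series=[
    [34, 0, 0, 0, 0],
    [34, 0, 0, 0, 0],
  ],
)

```text
time: 12.9
ee_pos: [0.4999, -0.245, 0.3102]
tool_rot: [-0.001, 0.996, 0.085, -0.001]
ft_force: [0.9, -0.3, -0.3]
width: 0.0342
```

```bash
cat > chk.py <<'E'
from m import *
import sys
tag=sys.argv[1]; z=float(sys.argv[2])
goto((0,-.168),.26)
im,c,s=snap('wrist',tag); print('cam',stand(c[4])*1000,c[4][2])
p=proj(c,[[*P0,z]])[0].round().astype(int); print(p)
cv2.imwrite(f'pics/{tag}c.png',cv2.resize(im[max(p[1]-75,0):p[1]+75,p[0]-90:p[0]+90],None,fx=4,fy=4,interpolation=cv2.INTER_CUBIC))
h=cv2.cvtColor(im,cv2.COLOR_BGR2HSV)
rp=int(.038*c[0]/(c[4][2]-z))
roi=np.zeros(im.shape[:2],np.uint8); cv2.circle(roi,tuple(map(int,p)),rp+8,255,-1)
m=cv2.inRange(h,(15,90,70),(35,255,255))&roi; ys,xs=np.nonzero(m)
if len(xs)>50: ce,r,n=rfit(cast(c,np.c_[xs,ys],.0301)); print('ring',stand(ce)*1000,r,n)
for th in (195,205,215):
    m=cv2.inRange(h,(0,0,th),(180,80,255))&roi; m=cv2.morphologyEx(m,cv2.MORPH_OPEN,np.ones((9,9))); k=cv2.convexHull(big(m)[0])[:,0,:]
    ce,r,n=rfit(cast(c,k,z)); print(th,'dish',stand(ce)*1000,r,n,len(k))
E
python3 chk.py w9 .043
```

```text
t 12.90 p [ 0.4999 -0.245   0.3102] x [ 0.985  0.17  -0.001] z [-0.001  0.001 -1.   ] F [ 0.9 -0.3 -0.3] w 0.0342
stand now (mm) [ -0.2 -75.3]
tool delta mm [ 0.1 92.8 50.1] yaw turn (tool) 0.001
cam [0.06691618 3.86141049] 0.2790077472237431
[272 119]
ring [-0.11233075 -0.03940666] 0.03887686436555231 590
195 dish [0.25276759 0.58855971] 0.031724767961008996 40 40
205 dish [0.24144493 0.62014646] 0.03151375502265335 40 40
215 dish [0.21134818 0.6687794 ] 0.031342294542693376 46 46
```

View pics/w9c.png

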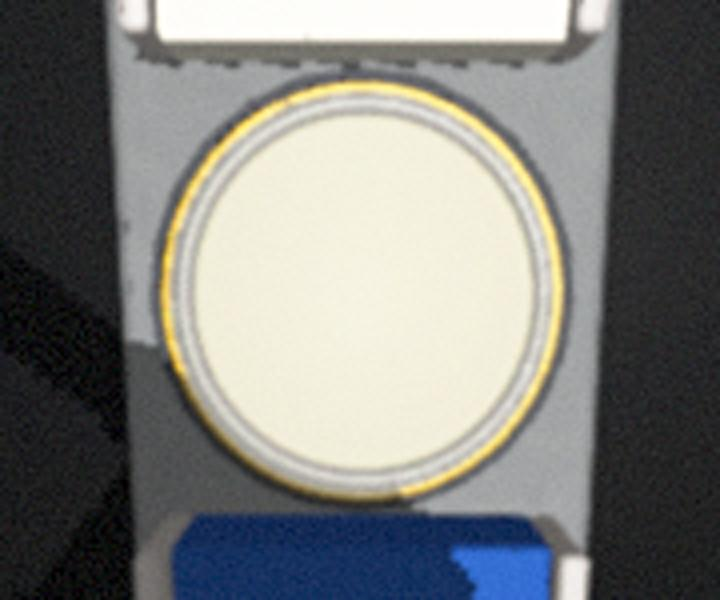

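Dish 1 is centred to about 0.6 mm, with an even yellow ring all round. Next is the high dish.

Call:
servo_tool(
  series=[
    [34, 0, 45, 0, 0],
    [34, 0, 48, 0, 0],
    [34, 0, 0, 0, 0],
    [34, 0, 0, 30, 0],
    [34, 0, 0, 25, 0],
    [34, 0, 0, 5, 0],
    [34, 0, 0, 0, 0],
    [34, 0, 0, 0, 0],
  ],
)

```text
time: 13.75
ee_pos: [0.5166, -0.3375, 0.2521]
tool_rot: [0.0, 0.996, 0.085, 0.001]
ft_force: [-0.0, -0.0, 0.0]
width: 0.0342
```

Run:
```python
from m import *
goto((0,-.168),.2205)
snap('wrist','w10');snap('side','s10')
```

```text
t 13.75 p [ 0.5166 -0.3375  0.2521] x [0.985 0.17  0.001] z [ 0.001 -0.001 -1.   ] F [-0. -0.  0.] w 0.0342
stand now (mm) [   0.8 -169.3]
tool delta mm [-0.8 -1.3 31.6] yaw turn (tool) 0.0013
```

View pics/w10.png

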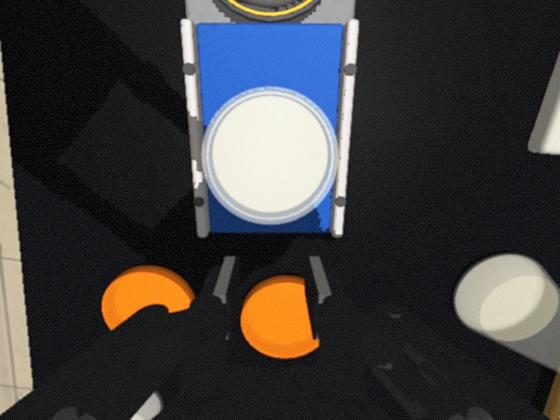

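Call:
servo_tool(
  series=[
    [34, -0.8, 0, 15, 0],
    [34, 0, 0, 10, 0],
    [34, 0, 0, 5, 0],
    [34, 0, 0, 0, 0],
    [34, 0, 0, 0, 0],
  ],
)

```text
time: 14.35
ee_pos: [0.5151, -0.3382, 0.2204]
tool_rot: [-0.0, 0.996, 0.085, -0.0]
ft_force: [-0.3, -0.9, 0.4]
width: 0.0339
```

Run:
```python
from m import *
goto((0,-.0412),.2202)
```

```text
t 14.35 p [ 0.5151 -0.3382  0.2204] x [ 0.986  0.169 -0.001] z [-0.001  0.    -1.   ] F [-0.3 -0.9  0.4] w 0.0339
stand now (mm) [  -0.8 -169.7]
tool delta mm [   0.9 -128.5    0.3] yaw turn (tool) 0.0002
```

Call:
servo_tool(
  series=[
    [34, 0.7, -6, 0, 0],
    [34, 0, -6, 0, 0],
    [34, 0, -4, 0, 0],
    [34, 0, -5, 0, 0],
    [34, 0, -6, 0, 0],
    [34, 0, -6, 0, 0],
    [34, 0, -6, 0, 0],
    [34, 0, -6, 0, 0],
  ],
)

```text
time: 15.15
ee_pos: [0.5083, -0.2932, 0.221]
tool_rot: [0.0, 0.996, 0.085, 0.0]
ft_force: [-0.4, -0.1, 0.3]
width: 0.0339
```

Call:
servo_tool(
  series=[
    [34, 0, -6, 0, 0],
    [34, 0, -6, 0, 0],
    [34, 0, -6, 0, 0],
    [34, 0, -5, 0, 0],
    [34, 0, -5, 0, 0],
    [34, 0, -4, 0, 0],
    [34, 0, 0, 0, 0],
  ],
)

```text
time: 15.85
ee_pos: [0.5027, -0.2616, 0.2208]
tool_rot: [-0.0, 0.996, 0.085, -0.0]
ft_force: [-0.2, 0.9, 0.4]
width: 0.0339
```

Run:
```python
from m import *
goto((0,-.0412),.2202)
snap('wrist','w11')
```

```text
t 15.85 p [ 0.5027 -0.2616  0.2208] x [ 0.986  0.17  -0.   ] z [-0.  0. -1.] F [-0.2  0.9  0.4] w 0.0339
stand now (mm) [ -0.1 -92.1]
tool delta mm [  0.2 -50.9   0.6] yaw turn (tool) 0.0007
```

View pics/w11.png

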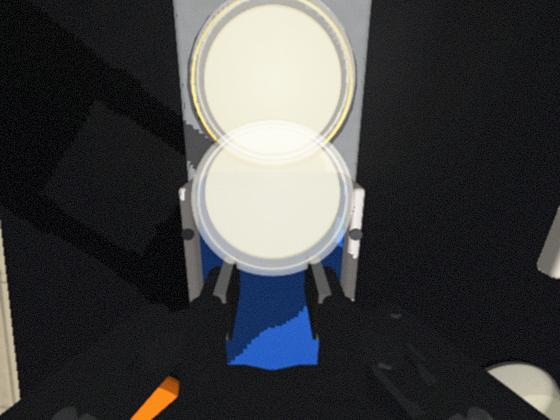

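Dish 2 is centred in the cradle and already overlapping dish 1, with both level. I'll keep pushing slowly.

Call:
servo_tool(
  series=[
    [34, 0, -4, 0, 0],
    [34, 0, -4, 0, 0],
    [34, 0, -4, 0, 0],
    [34, 0, -4, 0, 0],
    [34, 0, -4, 0, 0],
    [34, 0, -4, 0, 0],
    [34, 0, -4, 0, 0],
    [34, 0, 0, 0, 0],
  ],
)

```text
time: 16.7
ee_pos: [0.498, -0.234, 0.2208]
tool_rot: [-0.0, 0.996, 0.085, -0.0]
ft_force: [0.2, -0.3, -0.6]
width: 0.0341
```

Run:
```python
from m import *
goto((0,-.0412),.2202)
snap('wrist','w12')
```

```text
t 16.70 p [ 0.498  -0.234   0.2208] x [ 0.986  0.17  -0.   ] z [-0.  0. -1.] F [ 0.2 -0.3 -0.6] w 0.0341
stand now (mm) [ -0.1 -64.1]
tool delta mm [  0.2 -22.9   0.6] yaw turn (tool) 0.0008
```

View pics/w12.png

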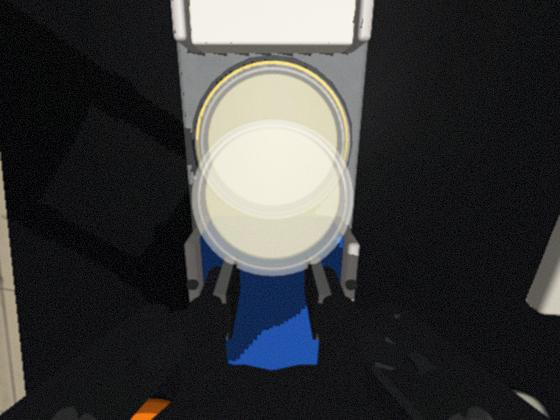

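Call:
servo_tool(
  series=[
    [34, 0, -3, 0, 0],
    [34, 0, -3, 0, 0],
    [34, 0, -3, 0, 0],
    [34, 0, -3, 0, 0],
    [34, 0, -3, 0, 0],
    [34, 0, -3, 0, 0],
    [34, 0, 0, 0, 0],
    [34, 0, 0, 0, 0],
  ],
)

```text
time: 17.55
ee_pos: [0.4951, -0.2167, 0.2209]
tool_rot: [-0.0, 0.996, 0.085, -0.0]
ft_force: [0.7, 0.0, 0.7]
width: 0.034
```

Run:
```python
from m import *
goto((0,-.0412),.2202)
im,c,s=snap('wrist','w13'); print('cam',stand(c[4])*1000,c[4][2])
cv2.imwrite('pics/w13c.png',cv2.resize(im[90:300,180:365],None,fx=2.8,fy=2.8,interpolation=cv2.INTER_CUBIC))
```

```text
t 17.55 p [ 0.4951 -0.2167  0.2209] x [ 0.986  0.169 -0.   ] z [-0.  0. -1.] F [0.7 0.  0.7] w 0.0340
stand now (mm) [ -0.  -46.6]
tool delta mm [ 0.  -5.4  0.7] yaw turn (tool) 0.0006
cam [ 0.25499554 32.5367296 ] 0.1895838465017683
```

View pics/w13c.png

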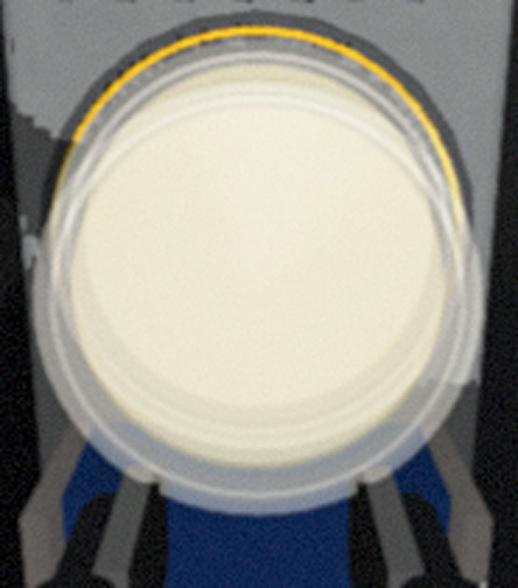

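Call:
servo_tool(
  series=[
    [34, 0, -2, 0, 0],
    [34, 0, -2, 0, 0],
    [34, 0, -1.2, 0, 0],
    [34, 0, 0, 0, 0],
    [34, 0, 0, 0, 0],
  ],
)

```text
time: 18.1
ee_pos: [0.4942, -0.2116, 0.2209]
tool_rot: [-0.0, 0.996, 0.085, -0.0]
ft_force: [0.4, -0.5, 0.2]
width: 0.0338
```

Run:
```python
from m import *
goto((0,-.0412),.2202)
```

```text
t 18.10 p [ 0.4942 -0.2116  0.2209] x [ 0.986  0.169 -0.   ] z [-0.  0. -1.] F [ 0.4 -0.5  0.2] w 0.0338
stand now (mm) [ -0.1 -41.4]
tool delta mm [ 0.1 -0.2  0.7] yaw turn (tool) 0.0004
```

Call:
servo_tool(
  series=[
    [34, 0, 8, 0, 0],
    [34, 0, 12, 0, 0],
    [34, 0, 15, 0, 0],
    [34, 0, 0, -40, 0],
    [34, 0, 0, -45, 0],
    [34, 0, 0, 0, 0],
    [34, 0, 0, 0, 0],
    [34, 0, 0, 0, 0],
  ],
)

```text
time: 18.9
ee_pos: [0.4997, -0.2467, 0.305]
tool_rot: [-0.0, 0.996, 0.085, -0.001]
ft_force: [0.6, 0.8, -1.0]
width: 0.0342
```

```bash
python3 chk.py w14 .0565
```

```text
t 18.90 p [ 0.4997 -0.2467  0.305 ] x [ 0.986  0.169 -0.001] z [-0.001  0.001 -1.   ] F [ 0.6  0.8 -1. ] w 0.0342
stand now (mm) [ -0.6 -76.9]
tool delta mm [ 0.6 91.1 45. ] yaw turn (tool) -0.0003
cam [-0.22428403  2.19803632] 0.2737527400020364
[272 117]
195 dish [0.28951464 0.3652896 ] 0.0348567635500795 35 35
205 dish [ 0.26130372 -0.8878211 ] 0.03167434436778837 21 36
215 dish [ 0.15583843 -1.03282569] 0.031226591495420872 43 43
```

View pics/w14c.png

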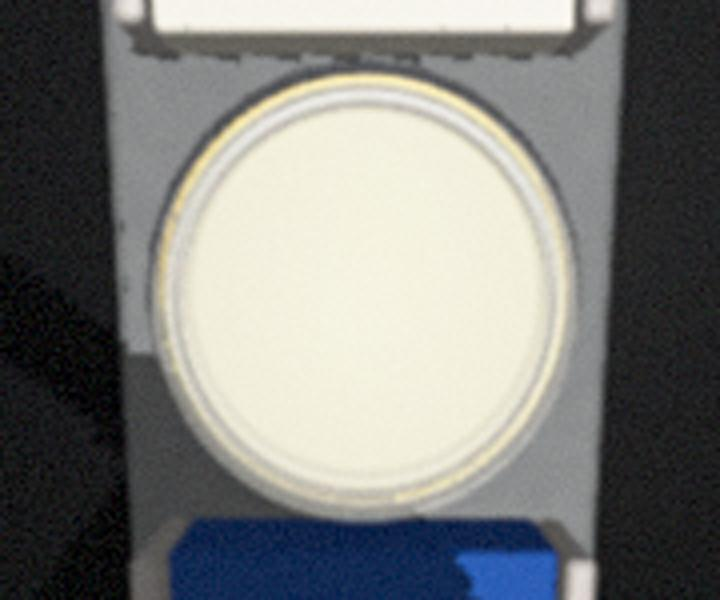

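Dish 2 is flat on dish 1, about 1 mm short (y ≈ -0.95 mm). A small nudge will centre it.

Call:
servo_tool(
  series=[
    [34, 0.5, 0, 35, 0],
    [34, 0, 0, 35, 0],
    [34, 0, 0, 12, 0],
    [34, 0, 0, 0, 0],
    [34, 0, -15, 0, 0],
    [34, 0, -13, 0, 0],
    [34, 0, 0, 0, 0],
    [34, 0, 0, 0, 0],
  ],
)

```text
time: 19.75
ee_pos: [0.4964, -0.218, 0.2253]
tool_rot: [0.001, 0.996, 0.086, 0.001]
ft_force: [-0.1, -0.8, 0.2]
width: 0.0343
```

Run:
```python
from m import *
goto((0,-.0402),.2208)
```

```text
t 19.75 p [ 0.4964 -0.218   0.2253] x [0.985 0.171 0.002] z [ 0.002 -0.001 -1.   ] F [-0.1 -0.8  0.2] w 0.0343
stand now (mm) [  1. -48.]
tool delta mm [-1.  -7.8  4.5] yaw turn (tool) 0.0018
```

Call:
servo_tool(
  series=[
    [34, -0.8, 0, 4, 0],
    [34, 0, -3, 0, 0],
    [34, 0, -2, 0, 0],
    [34, 0, -1.5, 0, 0],
    [34, 0, 0, 0, 0],
    [34, 0, 0, 0, 0],
  ],
)

```text
time: 20.35
ee_pos: [0.4941, -0.2123, 0.2199]
tool_rot: [0.0, 0.996, 0.085, 0.0]
ft_force: [-0.4, 0.6, 0.2]
width: 0.034
```

Run:
```python
from m import *
goto((0,-.0402),.2208)
```

```text
t 20.35 p [ 0.4941 -0.2123  0.2199] x [0.986 0.169 0.   ] z [ 0. -0. -1.] F [-0.4  0.6  0.2] w 0.0340
stand now (mm) [ -0.3 -42. ]
tool delta mm [ 0.3 -1.8 -0.9] yaw turn (tool) 0.0004
```

Call:
servo_tool(
  series=[
    [34, 0, -1, 0, 0],
    [34, 0, -0.8, 0, 0],
    [34, 0, 0, 0, 0],
    [34, 0, 0, 0, 0],
    [34, 0, 8, 0, 0],
    [34, 0, 15, 0, 0],
    [34, 0, 12, -25, 0],
    [34, 0, 0, -45, 0],
  ],
)

```text
time: 21.15
ee_pos: [0.4984, -0.2464, 0.2871]
tool_rot: [-0.002, 0.996, 0.084, -0.003]
ft_force: [0.9, -0.3, 0.6]
width: 0.0343
```

Call:
servo_tool(
  series=[
    [34, 0, 0, -15, 0],
    [34, 0, 0, 0, 0],
    [34, 0, 0, 0, 0],
  ],
)

```text
time: 21.45
ee_pos: [0.4994, -0.2454, 0.3044]
tool_rot: [-0.0, 0.996, 0.085, -0.0]
ft_force: [0.2, 1.0, -0.7]
width: 0.0341
```

```bash
python3 chk.py w15 .0565
python3 - <<'E'
from m import *
im,c,s=snap('side','s15')
p=proj(c,[[*P0,.05]])[0]; print(p); u,v=p.round().astype(int)
cv2.imwrite('pics/s15c.png',cv2.resize(im[v-50:v+50,u-60:u+60],None,fx=5,fy=5,interpolation=cv2.INTER_CUBIC))
E
```

```text
t 21.45 p [ 0.4994 -0.2454  0.3044] x [ 0.986  0.169 -0.   ] z [-0.  0. -1.] F [ 0.2  1.  -0.7] w 0.0341
stand now (mm) [ -0.7 -75.5]
tool delta mm [ 0.7 92.5 44.4] yaw turn (tool) -0.0
cam [-0.33873571  3.5567051 ] 0.2730654427380306
[272 119]
195 dish [0.25730848 0.7828495 ] 0.03466991083434188 37 39
205 dish [0.36248696 2.15874941] 0.033456994704678944 31 34
215 dish [-0.16197087  0.00025036] 0.031369728225257965 41 41
[322.32447607 212.84260017]
```

View pics/w15c.png

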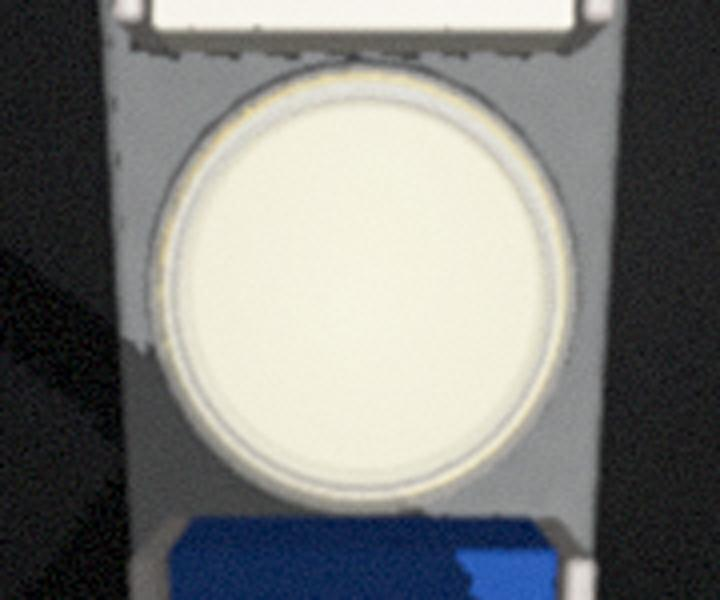

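View pics/s15c.png

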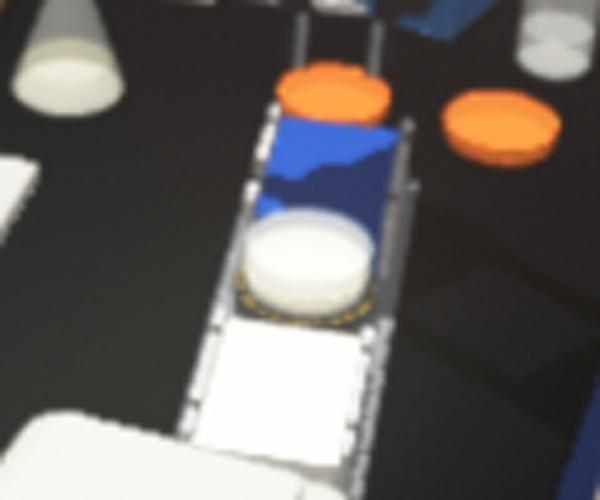

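The stack is at about (0,0) within 1 mm and flat. Next I look at the cover.

Call:
servo_tool(
  series=[
    [60, 0, 0, -30, 0],
    [60, 1, -20, -30, 0],
    [60, 2, -45, 0, 0],
    [60, 2, -45, 0, 0],
    [60, 2, -45, 0, 0],
    [60, 2, -45, 0, 0],
    [60, 1, -45, 0, 0],
    [60, 1, -45, 0, 0],
  ],
)

```text
time: 22.35
ee_pos: [0.4602, 0.0444, 0.3629]
tool_rot: [-0.0, 0.996, 0.085, -0.002]
ft_force: [1.1, 0.4, 0.0]
width: 0.0596
```

Call:
servo_tool(
  series=[
    [60, 0, -45, 0, 0],
    [60, 0, 0, 0, 0],
    [60, 0, 0, 0, 0],
    [60, 0, 0, 0, 0],
  ],
)

```text
time: 22.75
ee_pos: [0.4536, 0.0865, 0.3637]
tool_rot: [0.0, 0.996, 0.085, -0.001]
ft_force: [-0.3, -0.6, 0.5]
width: 0.0596
```

```bash
cat > knob.py <<'E'
from m import *
import sys
st(); im,c,s=snap('wrist',sys.argv[1]); dz=float(sys.argv[2]) if len(sys.argv)>2 else .096
h=cv2.cvtColor(im,cv2.COLOR_BGR2HSV)
m=cv2.inRange(h,(0,120,60),(9,255,255))|cv2.inRange(h,(170,120,60),(180,255,255))
for k in big(m)[:3]:
    (u,v),r=cv2.minEnclosingCircle(k); 
    print('red',u,v,r,cv2.contourArea(k),cast(c,[(u,v)],dz+.034)[0][:2], 'ell', cv2.fitEllipse(k) if len(k)>5 else '', 'fit',rfit(cast(c,k[:,0,:],dz+.034))[:2])
print('cam',c[4])
E
python3 knob.py w16
```

```text
t 22.75 p [0.4536 0.0865 0.3637] x [ 0.986  0.169 -0.002] z [-0.002 -0.001 -1.   ] F [-0.3 -0.6  0.5] w 0.0596
red 272.5 109.5 15.953156471252441 732.0 [0.44013114 0.16668042] ell ((272.32183837890625, 109.48715209960938), (29.867639541625977, 31.296728134155273), 6.821866035461426) fit (array([0.44004044, 0.16652833]), np.float64(0.009428409303641682))
cam [0.4404952  0.16448349 0.33235764]
```

View pics/w16.png

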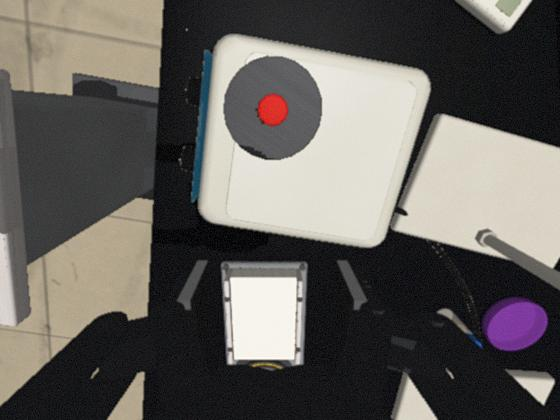

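The red knob is at (272,109), almost straight below the camera, so it is at (0.4401,0.1666). It is the only dark disc with a red knob, and it sits on the stirrer.

Call:
servo_tool(
  series=[
    [44, 0, -40, 0, 0],
    [44, 0, -41, 0, 0],
    [44, 0, 0, 20, 0],
    [44, 0, 0, 20, 0],
    [44, 0, 0, 20, 0],
    [44, 0, 0, 0, 0],
    [44, 0, 0, 0, 0],
  ],
)

```text
time: 23.5
ee_pos: [0.4404, 0.1658, 0.3047]
tool_rot: [0.0, 0.996, 0.084, -0.001]
ft_force: [0.6, 0.2, 1.2]
width: 0.0444
```

Run:
```python
from m import *
s=st(); r=rot(s['tool_rot']); print((r.T@(np.array([.4401,.1666,.280])-s['ee_pos'])*1000).round(1))
snap('wrist','w17')
```

```text
t 23.50 p [0.4404 0.1658 0.3047] x [ 0.986  0.167 -0.001] z [-0.001 -0.001 -1.   ] F [0.6 0.2 1.2] w 0.0444
[-0.1 -0.9 24.7]
```

View pics/w17.png

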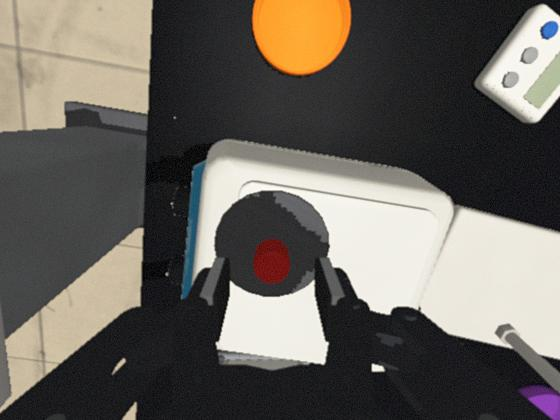

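Call:
servo_tool(
  series=[
    [44, 0, -1, 12, 0],
    [44, 0, 0, 9, 0],
    [44, 0, 0, 4, 0],
    [44, 0, 0, 0, 0],
    [44, 0, 0, 0, 0],
  ],
)

```text
time: 24.05
ee_pos: [0.4399, 0.1679, 0.2798]
tool_rot: [0.0, 0.996, 0.085, -0.0]
ft_force: [-0.3, -0.0, -0.1]
width: 0.044
```

Run:
```python
from m import *
s=st(); r=rot(s['tool_rot']); print((r.T@(np.array([.4401,.1666,.280])-s['ee_pos'])*1000).round(1))
```

```text
t 24.05 p [0.4399 0.1679 0.2798] x [ 0.986  0.169 -0.   ] z [-0. -0. -1.] F [-0.3 -0.  -0.1] w 0.0440
[-0.   1.3 -0.2]
```

Call:
servo_tool(
  series=[
    [44, 0, 1.2, 0, 0],
    [30, 0, 0, 0, 0],
    [15, 0, 0, 0, 0],
    [12, 0, 0, 0, 0],
    [12, 0, 0, 0, 0],
    [12, 0, 0, 0, 0],
    [12, 0, 0, 0, 0],
  ],
  grip_force=30,
)

```text
time: 24.75
ee_pos: [0.4404, 0.1667, 0.2803]
tool_rot: [-0.0, 0.996, 0.085, 0.0]
ft_force: [-0.2, -1.0, 3.9]
width: 0.0188
```

Run:
```python
from m import *
s=st(); snap('wrist','w18')
```

```text
t 24.75 p [0.4404 0.1667 0.2803] x [0.986 0.169 0.001] z [ 0.001  0.    -1.   ] F [-0.2 -1.   3.9] w 0.0188
```

View pics/w18.png

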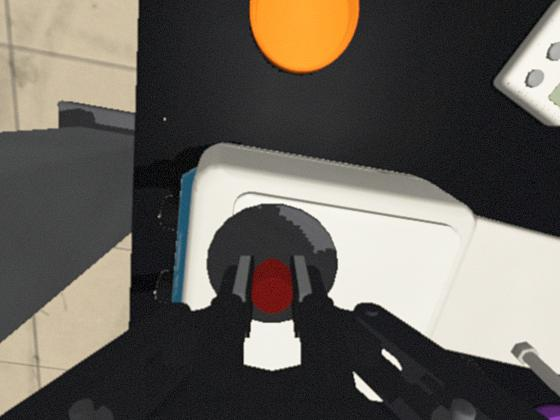

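Call:
servo_tool(
  series=[
    [12, 0, 0, -4, 0],
    [12, 0, 0, -10, 0],
    [12, 0, 0, -20, 0],
    [12, 0, 0, -20, 0],
    [12, 0, 0, -6, 0],
    [12, 0, 0, 0, 0],
    [12, 0, 0, 0, 0],
  ],
)

```text
time: 25.5
ee_pos: [0.4398, 0.1666, 0.3393]
tool_rot: [0.0, 0.996, 0.085, -0.0]
ft_force: [0.7, -0.8, -1.8]
width: 0.0186
```

Run:
```python
from m import *
s=st(); snap('wrist','w19'); im,c,_=snap('side','s19')
p=proj(c,[[.44,.167,.17]])[0]; u,v=p.round().astype(int)
cv2.imwrite('pics/s19c.png',cv2.resize(im[v-60:v+60,u-80:u+80],None,fx=4,fy=4,interpolation=cv2.INTER_CUBIC))
goto((0,0),.28)
```

```text
t 25.50 p [0.4398 0.1666 0.3393] x [ 0.986  0.169 -0.001] z [-0.001 -0.    -1.   ] F [ 0.7 -0.8 -1.8] w 0.0186
t 25.60 p [0.4396 0.1665 0.3387] x [ 0.986  0.169 -0.002] z [-0.002 -0.001 -1.   ] F [-0.2  0.1 -1.1] w 0.0184
stand now (mm) [  9.9 340.5]
tool delta mm [ -9.9 340.5  58.8] yaw turn (tool) 0.0003
```

View pics/s19c.png

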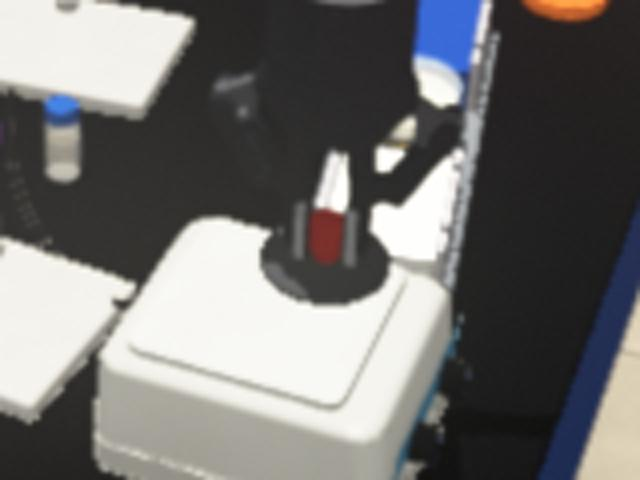

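View pics/w19.png

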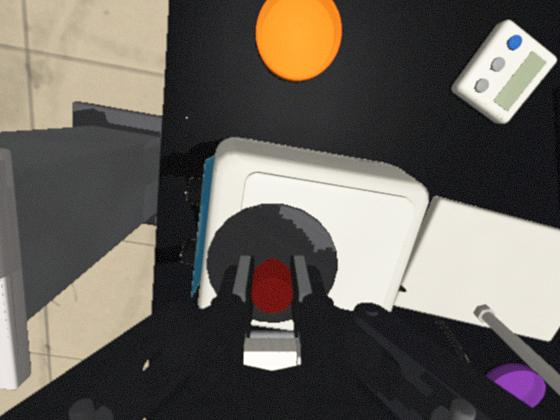

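The cover is held level and hasn't moved in the grip: the disc is at the same pixels before and after the lift. I carry it to the stack.

Call:
servo_tool(
  series=[
    [12, -1, 15, 0, 0],
    [12, -1, 30, 0, 0],
    [12, -1, 40, 0, 0],
    [12, -1, 40, 0, 0],
    [12, -1, 40, 0, 0],
    [12, -1, 40, 0, 0],
    [12, -1, 40, 0, 0],
    [12, -1, 40, 0, 0],
  ],
)

```text
time: 26.4
ee_pos: [0.48, -0.1171, 0.3388]
tool_rot: [-0.0, 0.996, 0.085, -0.001]
ft_force: [0.3, -0.1, -1.2]
width: 0.0184
```

Call:
servo_tool(
  series=[
    [12, -1, 30, 0, 0],
    [12, -1, 15, 0, 0],
    [12, 0, 10, 0, 0],
    [12, 0, 0, 10, 0],
    [12, 0, 0, 15, 0],
    [12, 0, 0, 10, 0],
    [12, 0, 0, 0, 0],
    [12, 0, 0, 0, 0],
  ],
)

```text
time: 27.2
ee_pos: [0.4875, -0.1692, 0.304]
tool_rot: [-0.0, 0.996, 0.085, -0.001]
ft_force: [-0.3, -0.3, -2.2]
width: 0.0186
```

Run:
```python
from m import *
goto((0,0),.2403)
snap('wrist','w20')
```

```text
t 27.20 p [ 0.4875 -0.1692  0.304 ] x [ 0.985  0.17  -0.002] z [-0.002  0.001 -1.   ] F [-0.3 -0.3 -2.2] w 0.0186
stand now (mm) [0.5 1.5]
tool delta mm [-0.4  1.6 63.7] yaw turn (tool) 0.0015
```

View pics/w20.png

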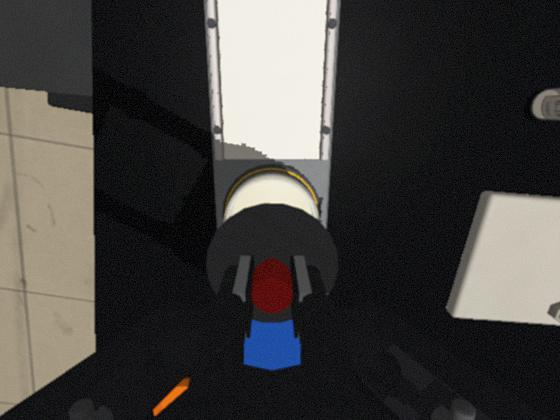

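Call:
servo_tool(
  series=[
    [12, -0.2, 1.2, 15, 0],
    [12, 0, 0, 15, 0],
    [12, 0, 0, 12, 0],
    [12, 0, 0, 8, 0],
    [12, 0, 0, 3, 0],
    [12, 0, 0, 0, 0],
    [12, 0, 0, 0, 0],
  ],
)

```text
time: 27.95
ee_pos: [0.4881, -0.1715, 0.2522]
tool_rot: [0.0, 0.996, 0.085, 0.0]
ft_force: [0.8, 0.3, -1.1]
width: 0.0189
```

Run:
```python
from m import *
goto((0,0.0001),.2403)
```

```text
t 27.95 p [ 0.4881 -0.1715  0.2522] x [0.986 0.169 0.001] z [ 0.001 -0.    -1.   ] F [ 0.8  0.3 -1.1] w 0.0189
stand now (mm) [ 0.7 -0.8]
tool delta mm [-0.7 -0.9 11.9] yaw turn (tool) 0.0003
```

Call:
servo_tool(
  series=[
    [12, -0.5, -0.8, 4, 0],
    [12, 0, 0, 3, 0],
    [12, 0, 0, 1, 0],
    [12, 0, 0, 0, 0],
    [12, 0, 0, 0, 0],
    [12, 0, 0, 0, 0],
  ],
)

```text
time: 28.55
ee_pos: [0.4873, -0.1706, 0.2441]
tool_rot: [0.0, 0.996, 0.085, 0.0]
ft_force: [1.2, 0.8, -0.7]
width: 0.0184
```

Run:
```python
from m import *
goto((0,0.0001),.2403); snap('wrist','w21')
im,c,_=snap('side','s21')
p=proj(c,[[*P0,.06]])[0]; u,v=p.round().astype(int)
cv2.imwrite('pics/s21c.png',cv2.resize(im[v-50:v+50,u-60:u+60],None,fx=5,fy=5,interpolation=cv2.INTER_CUBIC))
```

```text
t 28.55 p [ 0.4873 -0.1706  0.2441] x [0.986 0.169 0.   ] z [ 0. -0. -1.] F [ 1.2  0.8 -0.7] w 0.0184
stand now (mm) [-0.   0.2]
tool delta mm [0.  0.1 3.8] yaw turn (tool) 0.0004
```

View pics/s21c.png

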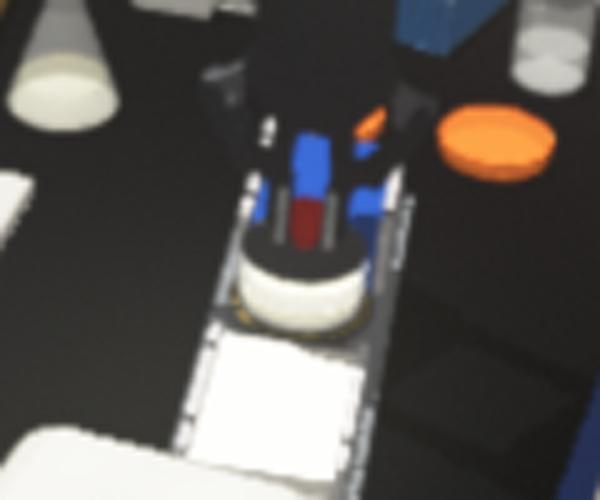

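View pics/w21.png

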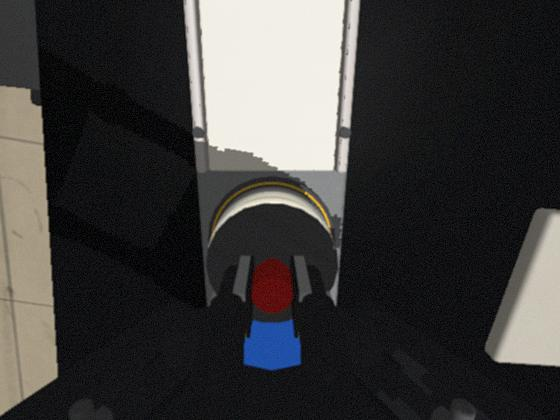

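The cover is aligned above the stack. I lower it in 1 mm steps and watch the force.

Call:
servo_tool(
  series=[
    [12, 0, 0, 1, 0],
    [12, 0, 0, 1, 0],
    [12, 0, 0, 0, 0],
    [12, 0, 0, 0, 0],
  ],
)

```text
time: 29.05
ee_pos: [0.4871, -0.1706, 0.2418]
tool_rot: [-0.0, 0.996, 0.085, -0.0]
ft_force: [-0.2, 0.1, -0.5]
width: 0.0192
```

Call:
servo_tool(
  series=[
    [12, 0, 0, 0.8, 0],
    [12, 0, 0, 0, 0],
    [12, 0, 0, 0, 0],
  ],
)

```text
time: 29.35
ee_pos: [0.4872, -0.1706, 0.2411]
tool_rot: [-0.0, 0.996, 0.085, -0.0]
ft_force: [-0.2, 0.2, -1.4]
width: 0.019
```

Call:
servo_tool(
  series=[
    [12, 0, 0, 0.6, 0],
    [12, 0, 0, 0, 0],
    [12, 0, 0, 0, 0],
  ],
)

```text
time: 29.65
ee_pos: [0.4872, -0.1706, 0.2405]
tool_rot: [-0.0, 0.996, 0.085, -0.0]
ft_force: [0.5, 0.7, -1.3]
width: 0.0186
```

Call:
servo_tool(
  series=[
    [12, 0, 0, 0.5, 0],
    [12, 0, 0, 0, 0],
    [12, 0, 0, 0, 0],
  ],
)

```text
time: 29.95
ee_pos: [0.4872, -0.1706, 0.24]
tool_rot: [0.0, 0.996, 0.085, -0.0]
ft_force: [-0.3, 0.4, -1.6]
width: 0.0185
```

Call:
servo_tool(
  series=[
    [12, 0, 0, 0.4, 0],
    [12, 0, 0, 0, 0],
    [12, 0, 0, 0, 0],
  ],
)

```text
time: 30.25
ee_pos: [0.4872, -0.1706, 0.2399]
tool_rot: [0.0, 0.996, 0.085, 0.0]
ft_force: [-0.2, 0.9, 2.1]
width: 0.0183
```

Contact: Fz changed from -1.5 to +2.1 N at z = 0.2399, as predicted. I release.

Call:
servo_tool(
  series=[
    [20, 0, 0, 0, 0],
    [22, 0, 0, 0, 0],
    [26, 0, 0, 0, 0],
    [34, 0, 0, 0, 0],
    [40, 0, 0, 0, 0],
    [40, 0, 0, 0, 0],
  ],
)

```text
time: 30.85
ee_pos: [0.4872, -0.1706, 0.2396]
tool_rot: [-0.0, 0.996, 0.085, 0.0]
ft_force: [-0.0, 0.4, -0.2]
width: 0.0398
```

Call:
servo_tool(
  series=[
    [40, 0, 0, -3, 0],
    [40, 0, 0, -10, 0],
    [40, 0, 0, -25, 0],
    [40, 0, 0, -40, 0],
    [40, 0, 35, -15, 0],
    [40, 0, 45, 0, 0],
    [40, 0, 0, 0, 0],
    [40, 0, 0, 0, 0],
  ],
)

```text
time: 31.65
ee_pos: [0.5007, -0.2502, 0.3333]
tool_rot: [-0.0, 0.996, 0.084, 0.0]
ft_force: [-0.4, 0.1, -0.6]
width: 0.0401
```

Call:
servo_tool(
  series=[
    [40, 0, 0, 0, 0],
    [40, 0, 0, 0, 0],
  ],
)

```text
time: 31.85
ee_pos: [0.5004, -0.2484, 0.3322]
tool_rot: [-0.0, 0.996, 0.085, -0.0]
ft_force: [-0.1, -0.1, 0.1]
width: 0.0401
```

```bash
cat > fin.py <<'E'
from m import *
s=st(); im,c,s=snap('wrist','w22'); print('cam',stand(c[4])*1000,c[4][2])
h=cv2.cvtColor(im,cv2.COLOR_BGR2HSV)
m=cv2.inRange(h,(0,120,60),(9,255,255))|cv2.inRange(h,(170,120,60),(180,255,255))
k=big(m)[0]; ce,r,n=rfit(cast(c,k[:,0,:],.090)); print('knob',stand(ce)*1000,r)
p=proj(c,[[*P0,.0635]])[0].round().astype(int)
cv2.imwrite('pics/w22c.png',cv2.resize(im[max(p[1]-75,0):p[1]+75,p[0]-90:p[0]+90],None,fx=4,fy=4,interpolation=cv2.INTER_CUBIC))
roi=np.zeros(im.shape[:2],np.uint8); cv2.circle(roi,tuple(map(int,p)),int(.040*c[0]/(c[4][2]-.0635)),255,-1)
m=((h[...,2]<95)).astype(np.uint8)*255&roi; m=cv2.morphologyEx(m,cv2.MORPH_OPEN,np.ones((7,7))); k=cv2.convexHull(big(m)[0])[:,0,:]; ce,r,n=rfit(cast(c,k,.0635)); print('disc',stand(ce)*1000,r,n,len(k))
im,c,_=snap('side','s22')
u,v=proj(c,[[*P0,.06]])[0].round().astype(int)
cv2.imwrite('pics/s22c.png',cv2.resize(im[v-50:v+50,u-60:u+60],None,fx=5,fy=5,interpolation=cv2.INTER_CUBIC))
E
python3 fin.py
```

```text
t 31.85 p [ 0.5004 -0.2484  0.3322] x [ 0.985  0.17  -0.001] z [-0.001  0.001 -1.   ] F [-0.1 -0.1  0.1] w 0.0401
cam [-0.01490175  0.4286838 ] 0.30093566299205987
knob [0.23619955 0.05014478] 0.009456873015612368
disc [-11.53104456 -29.99937027] 0.007499133003686011 8 8
```

View pics/w22c.png

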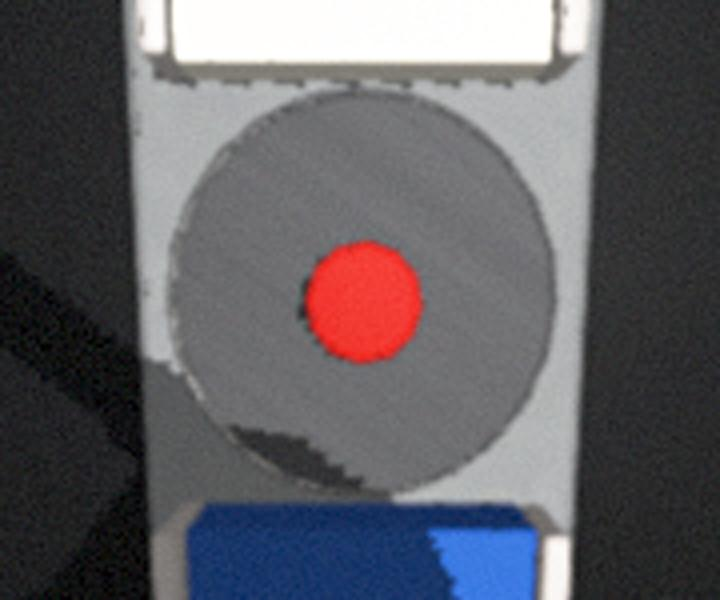

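View pics/s22c.png

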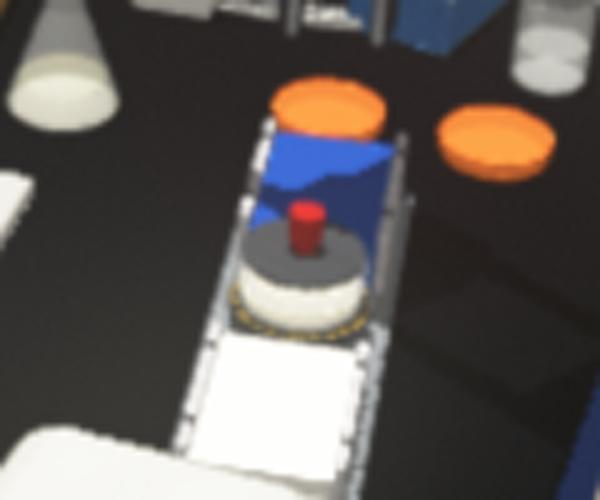

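View pics/s22.png

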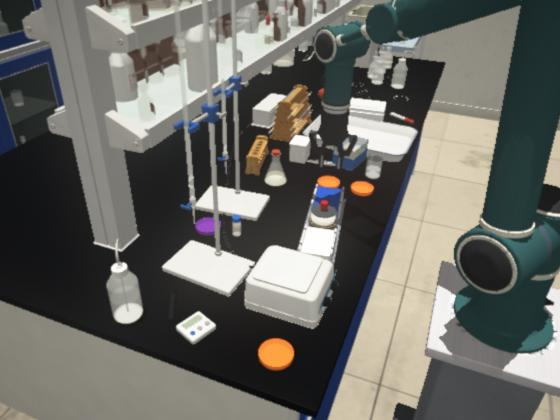

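The cover sits flat with its knob 0.2 mm from the plate axis. The timer (195,326), vial (236,225) and flask (275,170) are at the same pixels as at the start, and the gripper is clear. I hand the job in.

```bash
python3 -c "
from workcell import arm
print(arm.close_job())"
```

```text
the job is handed in; nothing more can be done
None
```

The stack is built and handed in after about 32 s of the 69 s allowed. I pushed the low dish onto the plate with the part-open fingers as a cradle. Then I pushed the high dish onto it the same way, plus a 1 mm corrective nudge. I gripped the cover by its knob, lowered it until contact at about 2 N, and let go. No dish was lifted.

**Last checks that passed:**
- **Dish 1:** it was about 0.6 mm off the plate centre, measured before dish 2 went on.
- **Dish 2:** it was within 1 mm of the centre, measured before the cover went on.
- **Cover:** it looks flat in both views, with the knob about 0.2 mm from the plate axis.
- **Bystanders and robot:** the timer, vial and flask are where they started in the side view, the look-alikes were not touched, and the gripper is clear and touching nothing.

**Checks that failed or disagreed:**
- **Cover disc fit:** the final automatic fit of the disc's outline picked up only a shadow patch, so I rely on the knob fit and the pictures.
- **Dish 2 fit:** the three brightness thresholds gave y of 0.0, 0.8 and 2.2 mm. I trusted the 0.0 mm one because its radius matched the earlier fits.
- **Dish 1 under the stack:** I did not measure its position again once dish 2 covered it. The yellow ring still shows around it in the side view.

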